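# Pack the setting bars, clamp them with the thumbwheel and shut the case

## Robot

A 7-joint arm with a two-finger parallel gripper is mounted at the origin on a cart in front of the work surface, level with it; the furniture and walls round the work are solid. World frame = base frame: x ahead of the robot, y to its left, z up, the work surface at z = 0. Lengths are in m, angles in rad, forces in N, time in s.
With the tool pointing down it reaches from about 0.425 to 0.925 m from the base axis. Payload 6.8 kg.
Tool frame: the origin (TCP) lies on the centre line of the jaws, within the pads' length; the fingertips stand 25 mm ahead of it and the grasp point (between the pads) lies 6 mm ahead of it; z points along the fingers, y is the line along which they close (so a half turn about z gives the same grasp; the last joint's range is limited). The gripper opens to 85 mm and grips with 20 to 120 N. Pads are 22 mm wide; open, the fingers measure 114 mm over their backs; the gripper's body (76 mm by 85 mm) begins 54 mm behind the grasp point. The pads swing forward as they close: fully open they stand 13 mm farther back than shut.
Start: joints at [-1.38, 0.477, 0.022, 1.555, -0.011, 1.109, -0.083], TCP at [0.199, 0.645, 0.221] pointing down, gripper open.
Joint ranges: [-2.96, 2.96], [-0.34, 2.1], [-1.41, 1.46], [0.24, 2.44], [-1.37, 4.51], [0.17, 1.92], [-2.96, 2.96]. Speed limits (rad/s): [2.39, 2.39, 3.14, 3.14, 3.14, 3.14, 3.14].

## Interface

Orientations are given as a rotation vector (axis times angle).
In Python, from bench import telemetry, grab_frame, job gives the robot as it stands.
- The arm moves only by the tool apply_moves, never from a script. Its argument "rows" is a list of rows, each a list of 2 entries, a list of its own where there are three numbers: the shift along the tool's x, y, z each as a share of 250 mm, from -1 to 1, then the turn, a rotation vector about the tool's x, y, z each as a share of pi rad, from -1 to 1. A call has 1 to 10 rows; each row is the pose to reach, as a shift and turn from the pose commanded when the call began, along the tool's axes at that moment, turning the shorter way round; what a row does not reach only later rows make up. A row lasts 1/8 s, in which the tool goes at most 62.5 mm and 10.7 degrees, less where a joint would pass 70% of its speed; a pose out of reach is approached as far as the arm can. A call with a number of a shift or a turn outside -1 to 1 is refused whole. A call with a gripper value outside its range is refused whole. "jaw" is the gripper's target within -1 to 1 (fully open at 1, half-way at 0, shut at -1), set as the call begins (left out, the last holds). The fingers move at their own pace and stop on an object; "newtons" is the grip in N (left out, the last holds). Time passes only in rows, so rows that repeat a pose let the fingers close. It gives the time, the measured TCP pose, the force, the opening and the grip force at its end, in the units of the state.
- telemetry.get_obs(): the state, without advancing time (a new reading comes with each control period).
- grab_frame(name): name is "scene" or "top" or "wrist"; returns a dict with "frame" (384x512x3 uint8, red, green, blue), "vertical_fov" (degrees; the focal length in pixels is half the picture's height over the tangent of half this angle, whatever the lens; pixels are square), "cx", "cy" (the principal point, pixels), "origin" and "attitude" of the camera in the world. Camera axes: x right, y up, looking along -z (the intrinsics and any distortion apply to the point x, -y, -z); pixel columns grow to the right and rows downward; lengths in m; the calibration is good to about 2 mm. A picture is of the moment at which its call begins. There is no depth.
- job.hand_in(): hands the job in; it is judged then, once.
The state is a dict: "clock": time; "joints": joint angles; "qvel": joint speeds; "tau": joint torques, N m; "tcp_pos": TCP position; "orientation": TCP orientation; "contact_force": force on the tool from outside, world axes, zero at the start; "moment": the same for the moment, N m; "grip_width": finger opening in m; "gripper_force": force on a finger pad.
Only numpy, scipy, OpenCV 4.12 (cv2) and the standard library are available. Lean on these libraries where they do the work, as an engineer would, in place of code of your own. Each camera call takes 0.05 s, during which the arm holds its last target. There are 200 camera calls.

## Task

Pack the 120 mm aluminium setting bars in their plywood case for the van: with a fingertip, roll the thumbwheel in the case's front rail to draw the clamp plate back for room, take out the shorter bar left in the tray by mistake and lay it on the bench, and lay all the 120 mm bars (two to four) flat and side by side in the tray, front to back; leave the longer look-alike where it lies. Then roll the wheel the other way until the plate holds all the bars snug against the tray's left-hand end. Last, lift the knee of the folding lid stay past centre to unlock it, and lower the lid gently until it is fully shut.

Things in the scene. Friction and masses are not known exactly. Their poses are not given: they have to be found in the camera images.
- case: plywood case fixed to the bench, 168 mm deep (its x, to the back), 200 mm long (its y, to its left end), 40 mm high without lid, turned up to 0.15 rad. Origin: centre of its underside. Tray: floor 10 mm up, inside x -0.052 to 0.076, y -0.092 to 0.092; 8 mm walls, rims 40 mm up. In front of the tray a solid rail, x -0.084 to -0.052, top 40 mm up
- stop_face (a point): middle of the inner face of the tray's left-hand end wall, 20 mm above the bench, mid-way between the tray's front and back; axes as the case's. A bar in the tray lies along x with its centre at x = 0, z = 0 here; clamped, the first bar's centre is at y = -0.010, the next at -0.030 and so on
- plate_face (a point): middle of the left-looking face of the clamp plate, 20 mm above the bench; axes as the case's. Aluminium plate across the tray, 12 mm thick (the rest is to the right of this face), top edge 36 mm above the bench
- plate (a joint): position of the clamp plate, m: 0 = drawn fully back to the right, its face 172 mm from the left end wall; grows to the left (face to wall = 0.172 - value), at most 0.155. Only the thumbwheel moves it (toothed belt in the rail) and it stays where it is left
- wheel_top (a point): top of the thumbwheel, 48 mm up: knurled steel wheel, 40 mm diameter, 13 mm wide (case x), in a brass slot on the front rail (case x -0.068, y -0.030); only its top 8 mm stand out, so it is rolled: lay a fingertip on top with about 5 to 10 N and draw it along the case's y. The plate moves the same way and as far as the wheel's top edge: +y clamps, -y draws back. It turns with 1 to 2 N; with the bars tight the tip slips
- lid (a joint): angle of the lid, rad: 0 = standing open, held by the stay (83 degrees up from shut), grows as it is lowered, 1.45 = fully shut on the rim. The hinge is stiff: unlocked, the lid stays at any angle and needs about 2 to 3 N at its free edge to lower
- lid_hinge (a point): middle of the lid's hinge axis, along the top of the case's back wall (case frame x = 0.084, y = 0, z = 0.041); axes as the case's
- lid_front (a point): middle of the lid's free edge, on its outer (top) face: 168 mm from the hinge axis along the lid and 22 mm outward. The lid is 200 mm along the hinge and 22 mm thick: an 8 mm board with a 14 mm rim on its inside. x points from the free edge to the hinge, z outward (up when shut)
- knee_knob (a point): grip point of the knob on the knee of the folding lid stay, at the case's right end: rubber-sleeved round bar along the case's y, 12 mm diameter, standing out to the right, from 25 mm inward to 18 mm outward of this point. Locked it is 78 mm up and 49 mm in front of the lid hinge. To unlock, lift it: it moves up and forward on an arc about stay_pivot
- stay_pivot (a point): lower pivot of the folding stay on the case's right end (case frame x = -0.018, z = 0.028); the knee knob moves on an arc of 73 mm radius about it, in the case's x-z plane, from 43 degrees above the back-pointing horizontal (locked) over the top to the front (152 degrees with the lid shut)
- stay_up (a joint): angle of the stay's knee, rad: 0 = on its stop, 0.16 past centre (locked: the lid cannot be lowered); 0.16 = straight; above that it is unlocked and draws the lid down a little as it is lifted (0.9 after 30 degrees of knob travel, lid at 0.14); 3.01 with the lid shut. Let go at 0.6 or more, it stays unlocked
- bar_1_mid (a point): one of the 120 mm setting bars: plain aluminium, square section 20 x 20 mm, 120 mm long, about 130 g; this point is its very centre (10 mm above what it lies on), x along its length. Two to four such bars are present; absent ones have no reading
- bar_2_mid (a point): one of the 120 mm setting bars: plain aluminium, square section 20 x 20 mm, 120 mm long, about 130 g; this point is its very centre (10 mm above what it lies on), x along its length. Two to four such bars are present; absent ones have no reading
- bar_3_mid (a point): one of the 120 mm setting bars: plain aluminium, square section 20 x 20 mm, 120 mm long, about 130 g; this point is its very centre (10 mm above what it lies on), x along its length. Two to four such bars are present; absent ones have no reading
- bar_4_mid (a point): one of the 120 mm setting bars: plain aluminium, square section 20 x 20 mm, 120 mm long, about 130 g; this point is its very centre (10 mm above what it lies on), x along its length. Two to four such bars are present; absent ones have no reading
- spare_long_mid (a point): look-alike bar that does not belong in the case: the same aluminium 20 x 20 mm section but 150 mm long; this point is its centre
- spare_short_mid (a point): look-alike bar that does not belong in the case: the same aluminium 20 x 20 mm section but 90 mm long; this point is its centre, x along its length. At the start it lies in the tray between the left end wall and the clamp plate; it may be laid anywhere on the bench in front of the case
- pencil_mid (a point): a flat red carpenter's pencil, 168 mm long (x), 12 mm wide, lying on the bench among the bars; bystander; this point is its middle

How it is judged:
On the way, in this order (a step that is already met when the one before it is completed fails the run):
1. all the 120 mm bars lie side by side in the tray, held snug between the clamp plate and the left-hand end wall, with the lid still open (x of bar_1_mid in the frame of stop_face between -0.008 and 0.008 m and z of bar_1_mid in the frame of stop_face between -0.004 and 0.004 m and y of bar_1_mid in the frame of stop_face between -0.076 and 0 m and angle between the x axis of each of bar_1_mid, bar_2_mid, bar_3_mid, bar_4_mid and the x axis of case, either way round below 0.08 rad and (horizontal distance between bar_1_mid and bar_2_mid below 0.0225 m or horizontal distance between bar_1_mid and bar_3_mid below 0.0225 m or horizontal distance between bar_1_mid and bar_4_mid below 0.0225 m) and x of bar_2_mid in the frame of stop_face between -0.008 and 0.008 m and z of bar_2_mid in the frame of stop_face between -0.004 and 0.004 m and y of bar_2_mid in the frame of stop_face between -0.076 and 0 m and (horizontal distance between bar_2_mid and bar_1_mid below 0.0225 m or horizontal distance between bar_2_mid and bar_3_mid below 0.0225 m or horizontal distance between bar_2_mid and bar_4_mid below 0.0225 m) and x of bar_3_mid in the frame of stop_face between -0.008 and 0.008 m and z of bar_3_mid in the frame of stop_face between -0.004 and 0.004 m and y of bar_3_mid in the frame of stop_face between -0.076 and 0 m and (horizontal distance between bar_3_mid and bar_1_mid below 0.0225 m or horizontal distance between bar_3_mid and bar_2_mid below 0.0225 m or horizontal distance between bar_3_mid and bar_4_mid below 0.0225 m) and x of bar_4_mid in the frame of stop_face between -0.008 and 0.008 m and z of bar_4_mid in the frame of stop_face between -0.004 and 0.004 m and y of bar_4_mid in the frame of stop_face between -0.076 and 0 m and (horizontal distance between bar_4_mid and bar_1_mid below 0.0225 m or horizontal distance between bar_4_mid and bar_2_mid below 0.0225 m or horizontal distance between bar_4_mid and bar_3_mid below 0.0225 m) and y of any of bar_1_mid, bar_2_mid, bar_3_mid, bar_4_mid in the frame of stop_face above -0.0125 m and y of any of bar_1_mid, bar_2_mid, bar_3_mid, bar_4_mid in the frame of plate_face below 0.0125 m and value of joint lid below 0.4 rad), for 0.2 s.
2. then the knee of the lid stay is lifted past centre (value of joint stay_up above 0.3 rad), for 0.1 s.
At the end, for the whole second after the job is handed in: all 120 mm bars flat in the tray, along it (0.08 rad), each touching the next (centres under 22.5 mm), first within 2.5 mm of the left end wall, clamp plate within 2.5 mm of the last; lid shut (within 0.03 rad) and at rest; both look-alikes flat on the bench, the long one within 50 mm of its place (x of bar_1_mid in the frame of stop_face between -0.008 and 0.008 m and z of bar_1_mid in the frame of stop_face between -0.004 and 0.004 m and y of bar_1_mid in the frame of stop_face between -0.076 and 0 m and angle between the x axis of each of bar_1_mid, bar_2_mid, bar_3_mid, bar_4_mid and the x axis of case, either way round below 0.08 rad and (horizontal distance between bar_1_mid and bar_2_mid below 0.0225 m or horizontal distance between bar_1_mid and bar_3_mid below 0.0225 m or horizontal distance between bar_1_mid and bar_4_mid below 0.0225 m) and x of bar_2_mid in the frame of stop_face between -0.008 and 0.008 m and z of bar_2_mid in the frame of stop_face between -0.004 and 0.004 m and y of bar_2_mid in the frame of stop_face between -0.076 and 0 m and (horizontal distance between bar_2_mid and bar_1_mid below 0.0225 m or horizontal distance between bar_2_mid and bar_3_mid below 0.0225 m or horizontal distance between bar_2_mid and bar_4_mid below 0.0225 m) and x of bar_3_mid in the frame of stop_face between -0.008 and 0.008 m and z of bar_3_mid in the frame of stop_face between -0.004 and 0.004 m and y of bar_3_mid in the frame of stop_face between -0.076 and 0 m and (horizontal distance between bar_3_mid and bar_1_mid below 0.0225 m or horizontal distance between bar_3_mid and bar_2_mid below 0.0225 m or horizontal distance between bar_3_mid and bar_4_mid below 0.0225 m) and x of bar_4_mid in the frame of stop_face between -0.008 and 0.008 m and z of bar_4_mid in the frame of stop_face between -0.004 and 0.004 m and y of bar_4_mid in the frame of stop_face between -0.076 and 0 m and (horizontal distance between bar_4_mid and bar_1_mid below 0.0225 m or horizontal distance between bar_4_mid and bar_2_mid below 0.0225 m or horizontal distance between bar_4_mid and bar_3_mid below 0.0225 m) and y of any of bar_1_mid, bar_2_mid, bar_3_mid, bar_4_mid in the frame of stop_face above -0.0125 m and y of any of bar_1_mid, bar_2_mid, bar_3_mid, bar_4_mid in the frame of plate_face below 0.0125 m and value of joint lid above 1.42 rad and velocity of joint lid below 0.05 rad/s and height (world z) of each of spare_long_mid, spare_short_mid below 0.016 m and distance of spare_long_mid from where it was at the start of the episode below 0.05 m).
It fails at once if the lid is slammed (faster than 3 rad/s) (velocity of joint lid above 3 rad/s).
It fails at once if the longer look-alike bar is lifted off the bench (height (world z) of spare_long_mid above 0.06 m).
Of bar_1, bar_2, bar_3, bar_4 only 2 to 4 are there at a start; the rules pass over those that are not, and their reading is None.
At some moment in a run one of bar_1, bar_2, bar_3, bar_4 may be knocked a few centimetres aside while the robot is not near it.
Once in a run the grip may slacken for a moment while it holds something.
It also fails if it takes over 210 s, if anything falls off the work surface, if the arm or the gripper's body presses on something with over 40 N, if the wrist force passes 120 N, or if a joint passes its speed limit or range.

## Working session

There is one attempt and no reset: what is moved stays moved. The work goes in short steps, Python scripts to look and compute and a tool call to move; the robot and the scene stay as the last step left them, time stands still between calls to the robot, and variables do not carry over. Pictures are saved under pics/ and viewed, at most 14 in all, crops included, and the job is handed in when it is done.

Besides the shell and the picture viewer there is one more tool, called as a command line: name --argument value ..., lists and objects as JSON in quotes. apply_moves: Moves the arm, as the interface text tells. Its arguments: {"type":"object","properties":{"rows":{"type":"array"},"jaw":{"type":"number"},"newtons":{"type":"number"}},"required":["rows"]}

```bash
ls; mkdir -p pics
python3 - <<'E'
from bench import telemetry, grab_frame
import cv2
o=telemetry.get_obs();print(o)
for n in("scene","top"):
    f=grab_frame(n);cv2.imwrite(f"pics/{n}0.png",f["frame"][:,:,::-1]);print({k:v for k,v in f.items() if k!="frame"})
E
```

```text
pics
{'clock': 0.0, 'joints': array([-1.38008581,  0.4778142 ,  0.02234161,  1.556469  , -0.01147655,
        1.1092533 , -0.08310401]), 'qvel': array([-7.50698433e-04, -7.47622549e-04,  9.68344943e-04,  5.90431393e-05,
        1.04969589e-03, -6.55535581e-04,  5.06555517e-04]), 'tau': array([-8.21931990e-04, -5.96452582e+01,  1.60698362e+00, -2.81206530e+01,
        1.22669328e-02,  9.42428451e-03,  4.11067191e-06]), 'tcp_pos': array([0.19855372, 0.64450199, 0.21960889]), 'orientation': array([-4.67568365e-01, -3.10648696e+00,  2.84620685e-03]), 'contact_force': array([-0.14767075,  0.77013753,  0.70646507]), 'moment': array([ 0.0299222 , -0.00500154,  0.00577219]), 'gripper_force': 0.0, 'grip_width': 0.08526817596344469}
{'vertical_fov': 54.92686923627185, 'cx': 256.51645915348166, 'cy': 188.02714884358085, 'origin': array([ 0.17944773, -0.84551417,  0.79011485]), 'attitude': array([ 0.9597381 , -0.20124468, -0.4257039 ])}
{'vertical_fov': 46.35208878322973, 'cx': 249.44477587678813, 'cy': 189.68851549307834, 'origin': array([ 0.4185259 , -0.00199017,  1.2813251 ]), 'attitude': array([ 0.07467805, -0.09555332, -1.58080831])}
```

View pics/scene0.png

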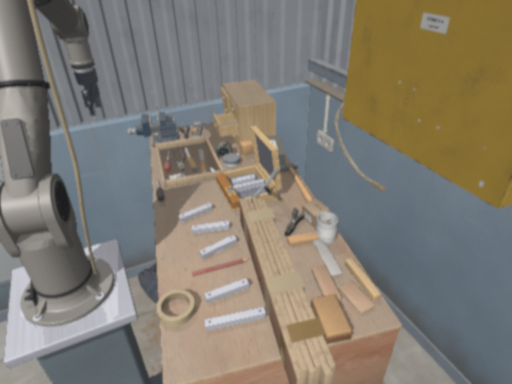

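View pics/top0.png

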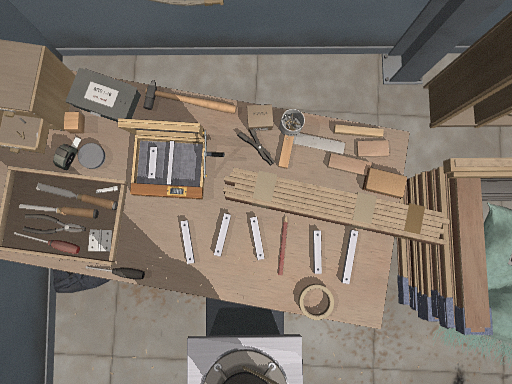

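```bash
cat > h.py <<'E'
import numpy as np, cv2
from scipy.spatial.transform import Rotation as R
from bench import telemetry, grab_frame
def foc(f): return f["frame"].shape[0]/2/np.tan(np.radians(f["vertical_fov"]/2))
def ray(f,uv,z):
    uv=np.atleast_2d(uv).astype(float);k=foc(f)
    d=np.c_[(uv[:,0]-f["cx"])/k,-(uv[:,1]-f["cy"])/k,-np.ones(len(uv))]
    d=R.from_rotvec(f["attitude"]).apply(d)
    o=np.array(f["origin"]);return o+d*((z-o[2])/d[:,2])[:,None]
def proj(f,P):
    p=R.from_rotvec(f["attitude"]).inv().apply(np.atleast_2d(P)-f["origin"]);k=foc(f)
    return np.c_[f["cx"]+k*p[:,0]/-p[:,2],f["cy"]-k*p[:,1]/-p[:,2]]
def bars(f,thr=150,z=.02,amin=150,amax=1e9,sat=40):
    hsv=cv2.cvtColor(f["frame"],cv2.COLOR_RGB2HSV)
    m=((hsv[:,:,2]>thr)&(hsv[:,:,1]<sat)).astype(np.uint8)
    m=cv2.morphologyEx(m,cv2.MORPH_CLOSE,np.ones((5,5)))
    out=[]
    for c in cv2.findContours(m,cv2.RETR_EXTERNAL,cv2.CHAIN_APPROX_NONE)[0]:
        if not amin<cv2.contourArea(c)<amax: continue
        P=ray(f,c[:,0,:],z)[:,:2]
        (cx,cy),(w,h),a=cv2.minAreaRect((P*1000).astype(np.float32))
        if w<h: w,h,a=h,w,a+90
        a=(a+90)%180-90
        out.append((cx/1000,cy/1000,w,h,np.radians(a),c[:,0].mean(0)))
    return out
def crop(f,x0,y0,x1,y1,s,name):
    cv2.imwrite("pics/"+name,cv2.resize(f["frame"][y0:y1,x0:x1,::-1],None,fx=s,fy=s,interpolation=cv2.INTER_CUBIC))
E
python3 - <<'E'
from h import *
f=grab_frame("top")
for b in bars(f): 
  if b[2]<250: print(np.round(b[:5],3),b[5].round())
crop(f,110,105,250,215,5,"c1.png")
E
```

```text
[7.6000e-02 2.4600e-01 8.4178e+01 3.0880e+01 1.3190e+00] [155. 367.]
[ 0.17  -0.711 58.511 49.908 -0.076] [504. 326.]
[ 1.32000e-01  4.41000e-01  1.91176e+02  1.46753e+02 -1.00000e-03] [ 72. 354.]
[ 3.4200e-01 -7.1400e-01  1.3693e+02  7.0368e+01 -7.6000e-02] [500. 264.]
[  0.364  -0.298 149.249  19.218  -0.21 ] [350. 257.]
[ 3.80000e-01 -2.07000e-01  1.19074e+02  1.92530e+01  9.00000e-03] [317. 252.]
[ 0.419  0.4   62.567 55.337  1.558] [ 99. 240.]
[  0.412   0.157 119.541  19.184   0.167] [187. 242.]
[ 4.20000e-01 -3.90000e-02  1.20143e+02  1.93050e+01  1.68000e-01] [257. 238.]
[ 4.31000e-01  6.40000e-02  1.19359e+02  2.83880e+01 -2.53000e-01] [221. 235.]
[ 0.481 -0.727 65.503 58.616  1.501] [499. 213.]
[ 6.3700e-01  2.5600e-01  8.9238e+01  1.9208e+01 -6.0000e-02] [152. 162.]
[  0.676  -0.493 156.02  126.103  -0.78 ] [420. 147.]
[ 7.32000e-01 -1.87000e-01  2.36701e+02  1.14157e+02  6.48000e-01] [302. 123.]
[ 0.838  0.405 87.217 52.655  1.219] [101.  94.]
[9.08000e-01 4.90000e-02 1.26485e+02 9.67580e+01 1.41600e+00] [223.  71.]
```

View pics/c1.png

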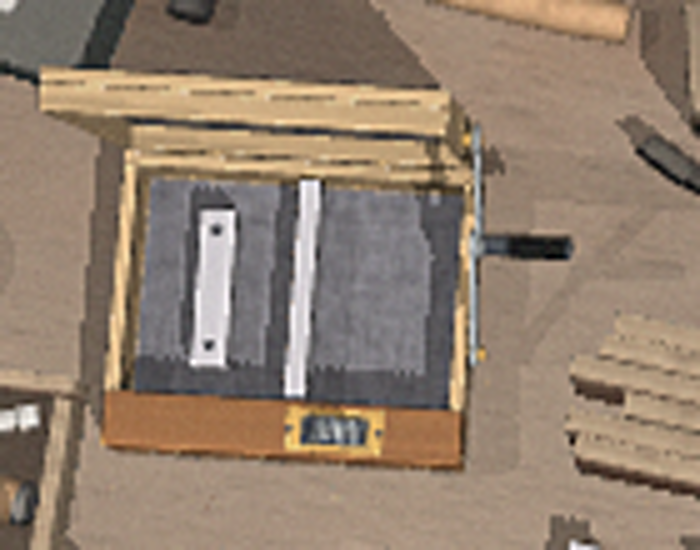

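Run:
```python
from h import *
f=grab_frame("top")
pts=np.array([(106,393),(462,410),(125,150),(470,188)])/5+[110,105]-.4
P=ray(f,pts,.04);print(P.round(4))
v=P[0]-P[1];print("rail len",np.linalg.norm(v),"yaw",np.arctan2(-v[0],v[1]))
w=grab_frame("wrist");o=telemetry.get_obs()
Rt=R.from_rotvec(o["orientation"])
print("cam in tool",Rt.inv().apply(w["origin"]-o["tcp_pos"]),"view dir",(Rt.inv()*R.from_rotvec(w["attitude"])).as_matrix().round(3),w["vertical_fov"])
```

```text
[[0.5751 0.3102 0.04  ]
 [0.5634 0.1126 0.04  ]
 [0.7127 0.3018 0.04  ]
 [0.6891 0.108  0.04  ]]
rail len 0.19796568348538715 yaw -0.059018481379840046
cam in tool [ 0.07781293  0.00068981 -0.15384844] view dir [[ 0.001  0.952  0.305]
 [ 1.    -0.001  0.   ]
 [ 0.001  0.305 -0.952]] 69.03201278716247
```

```bash
cat >> h.py <<'E'
def down(yaw,tilt=None):
    # tool z down, tool y at world angle 90deg+yaw (case yaw) ; tool x = -case x
    c,s=np.cos(yaw),np.sin(yaw)
    M=R.from_matrix(np.array([[-c,-s,0],[-s,c,0],[0,0,-1]]).T.T)
    return M
C0=np.array([.621,.208,0.]);CY=-.059
def case(x,y,z): return C0+R.from_euler("z",CY).apply([x,y,z])
def go(p,rot=None,frm=None):
    """row entries for target tcp p (world) from the present pose; chained points allowed"""
    o=telemetry.get_obs();r0=R.from_rotvec(o["orientation"]);p0=o["tcp_pos"]
    rv=np.zeros(3) if rot is None else (r0.inv()*rot).as_rotvec()/np.pi
    for q in np.atleast_2d(p):
        d=r0.inv().apply(q-p0)
        print("row",(d/.25).round(3).tolist(),rv.round(4).tolist(),"mm",(d*1000).round(1),"min rows",max(np.ceil(np.linalg.norm(d)/.0625),np.ceil(np.linalg.norm(rv)*180/10.7)))
E
python3 - <<'E'
from h import *
go([[.40,.50,.30],case(-.03,0,.26)],down(CY));print(down(CY).as_matrix().round(3))
E
```

```text
row [-0.94, -0.317, -0.319] [-0.0003, -0.0, -0.0763] mm [-235.1  -79.2  -79.8] min rows 5.0
row [-2.012, -1.201, -0.158] [-0.0003, -0.0, -0.0763] mm [-503.1 -300.3  -39.6] min rows 10.0
[[-0.998  0.059  0.   ]
 [ 0.059  0.998  0.   ]
 [ 0.     0.    -1.   ]]
```

apply_moves --rows '[[[-0.94,-0.317,-0.32],[0,0,-0.0763]],[[-0.94,-0.317,-0.32],[0,0,-0.0763]],[[-0.94,-0.317,-0.32],[0,0,-0.0763]],[[-0.94,-0.317,-0.32],[0,0,-0.0763]],[[-0.94,-0.317,-0.32],[0,0,-0.0763]],[[-0.94,-0.317,-0.32],[0,0,-0.0763]]]' --jaw -1

```text
clock: 1.0
tcp_pos: [0.4004, 0.4999, 0.3007]
orientation: [-0.095, -3.14, -0.001]
contact_force: [-0.8, 0.7, -0.4]
grip_width: -0.0002
gripper_force: 0.0
```

Run:
```python
from h import *
go([[.52,.32,.28],case(-.03,0,.26)],down(CY))
```

```text
row [-0.521, -0.689, 0.082] [0.0001, -0.0, -0.0005] mm [-130.3 -172.3   20.6] min rows 4.0
row [-0.832, -1.112, 0.162] [0.0001, -0.0, -0.0005] mm [-207.9 -278.    40.5] min rows 6.0
```

apply_moves --rows '[[[-0.83,-1,0.16],[0,0,0]],[[-0.83,-1,0.16],[0,0,0]],[[-0.83,-1,0.16],[0,0,0]],[[-0.83,-1,0.16],[0,0,0]],[[-0.83,-1,0.16],[0,0,0]],[[-0.83,-1,0.16],[0,0,0]],[[-0.83,-1,0.16],[0,0,0]]]'

```text
clock: 1.88
tcp_pos: [0.5915, 0.2395, 0.2596]
orientation: [-0.092, -3.138, 0.0]
contact_force: [-0.0, 0.4, 0.4]
grip_width: 0.0002
gripper_force: 0.0
```

Run:
```python
from h import *
w=grab_frame("wrist");cv2.imwrite("pics/w1.png",w["frame"][:,:,::-1])
np.save("w1.npy",w,allow_pickle=True)
```

```text
(no output)
```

View pics/w1.png

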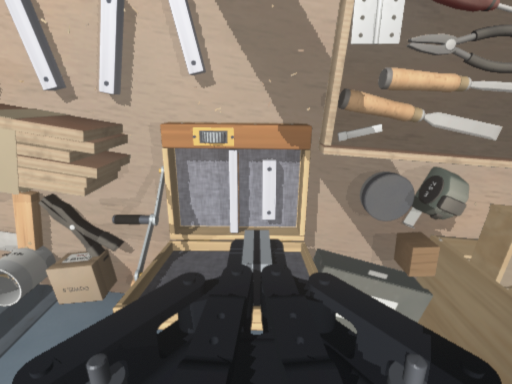

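Run:
```python
from h import *
w=np.load("w1.npy",allow_pickle=True).item()
hsv=cv2.cvtColor(w["frame"],cv2.COLOR_RGB2HSV)
for u in (180,290): print(u,[(v,tuple(w["frame"][v,u])) for v in list(range(118,158,2))])
for v in (142,): print([(u,tuple(w["frame"][v,u])) for u in list(range(156,172))+list(range(304,318))])
for b in bars(w,thr=170,z=.03,amin=300,amax=3000): print(np.round(b[:5],4),b[5].round())
for b in bars(w,thr=170,z=.02,amin=300,amax=3000): print(np.round(b[:5],4),b[5].round())
```

```text
180 [(118, (np.uint8(188), np.uint8(168), np.uint8(147))), (120, (np.uint8(187), np.uint8(166), np.uint8(146))), (122, (np.uint8(144), np.uint8(122), np.uint8(100))), (124, (np.uint8(164), np.uint8(119), np.uint8(84))), (126, (np.uint8(179), np.uint8(130), np.uint8(90))), (128, (np.uint8(178), np.uint8(128), np.uint8(89))), (130, (np.uint8(184), np.uint8(133), np.uint8(92))), (132, (np.uint8(192), np.uint8(138), np.uint8(95))), (134, (np.uint8(183), np.uint8(132), np.uint8(91))), (136, (np.uint8(179), np.uint8(130), np.uint8(90))), (138, (np.uint8(179), np.uint8(130), np.uint8(90))), (140, (np.uint8(182), np.uint8(133), np.uint8(91))), (142, (np.uint8(186), np.uint8(135), np.uint8(92))), (144, (np.uint8(185), np.uint8(134), np.uint8(92))), (146, (np.uint8(175), np.uint8(126), np.uint8(88))), (148, (np.uint8(115), np.uint8(101), np.uint8(95))), (150, (np.uint8(109), np.uint8(106), np.uint8(109))), (152, (np.uint8(110), np.uint8(107), np.uint8(111))), (154, (np.uint8(114), np.uint8(112), np.uint8(115))), (156, (np.uint8(112), np.uint8(110), np.uint8(113)))]
290 [(118, (np.uint8(133), n
[... 2907 characters left out ...]
4 83.5011 20.2999  0.156 ] [185.  35.]
[ 4.403000e-01  6.290000e-02  1.073187e+02  1.970650e+01 -2.508000e-01] [107.  45.]
[ 4.323000e-01 -2.980000e-02  1.031343e+02  2.002010e+01  1.612000e-01] [30. 43.]
[ 6.41200e-01  2.55200e-01  9.18459e+01  2.08755e+01 -7.00000e-02] [268. 190.]
[ 6.420000e-01  2.021000e-01  1.280957e+02  1.234410e+01 -7.890000e-02] [233. 191.]
[  0.5599   0.5232 114.0193  17.534    1.2874] [461. 124.]
[ 0.4294  0.3991 62.1403 47.0179  1.5129] [377.  21.]
[ 0.4318  0.1603 85.6771 20.8289  0.156 ] [185.  35.]
[ 4.384000e-01  5.810000e-02  1.101154e+02  2.022000e+01 -2.508000e-01] [107.  45.]
[ 4.301000e-01 -3.700000e-02  1.058219e+02  2.054180e+01  1.612000e-01] [30. 43.]
```

Run:
```python
from h import *
w=np.load("w1.npy",allow_pickle=True).item()
P=ray(w,[(180,147.6),(290,149.2),(161.3,142),(310.5,142)],.04)[:,:2];print(P.round(4))
v=P[1]-P[0];a=np.arctan2(-v[0],v[1]);print("yaw inner edge",a)
P3=ray(w,[(0,0)],.036)
b=[b for b in bars(w,thr=170,z=.036,amin=300,amax=3000)][:3]
for q in b: print(np.round(q[:5],4))
f=grab_frame("top")
for q in bars(f,thr=170,z=.036,amin=100,amax=600):
  if .6<q[0]<.7: print("top",np.round(q[:5],4),q[5])
hsv=cv2.cvtColor(w["frame"],cv2.COLOR_RGB2HSV)
m=((hsv[:,:,1]>100)).astype(np.uint8)
sub=m[115:160,150:325]
for u in range(165,308,8):
  col=np.where(m[120:160,u])[0]; print(u,col.min()+120,col.max()+120,end="; ")
```

```text
[[0.5676 0.1389]
 [0.5783 0.286 ]
 [0.5588 0.1151]
 [0.5703 0.3135]]
yaw inner edge -0.07240266079593202
[ 6.36100e-01  2.54800e-01  8.81137e+01  2.00271e+01 -7.00000e-02]
[ 6.368000e-01  2.039000e-01  1.228904e+02  1.184250e+01 -7.890000e-02]
[  0.558    0.5119 109.386   16.8215   1.2874]
top [ 6.346000e-01  2.026000e-01  1.200316e+02  1.106540e+01 -7.250000e-02] [170.02222222 162.        ]
top [ 0.6884  0.3707 64.0572 28.6499  0.4982] [110.57692308 141.57692308]
165 124 147; 173 123 147; 181 124 147; 189 123 147; 197 123 147; 205 123 147; 213 123 147; 221 123 147; 229 123 147; 237 124 147; 245 124 147; 253 124 148; 261 124 148; 269 124 148; 277 124 148; 285 124 148; 293 125 148; 301 124 148;
```

```bash
sed -i 's/^C0=.*/C0=np.array([.6235,.2095,0.]);CY=-.070/' h.py
python3 - <<'E'
from h import *
go([case(-.068,-.017,.048+.025+z) for z in (.010,.001,-.002)],down(CY))
E
```

```text
row [0.134, -0.186, 0.709] [0.0004, -0.0005, 0.0048] mm [ 33.4 -46.6 177.2] min rows 3.0
row [0.134, -0.186, 0.745] [0.0004, -0.0005, 0.0048] mm [ 33.4 -46.6 186.2] min rows 4.0
row [0.134, -0.186, 0.757] [0.0004, -0.0005, 0.0048] mm [ 33.4 -46.6 189.2] min rows 4.0
```

apply_moves --rows '[[[0.134,-0.186,0.3],[0,0,0.0048]],[[0.134,-0.186,0.5],[0,0,0.0048]],[[0.134,-0.186,0.65],[0,0,0.0048]],[[0.134,-0.186,0.71],[0,0,0.0048]],[[0.134,-0.186,0.73],[0,0,0.0048]],[[0.134,-0.186,0.745],[0,0,0.0048]],[[0.134,-0.186,0.745],[0,0,0.0048]]]'

```text
clock: 2.85
tcp_pos: [0.5571, 0.1947, 0.0757]
orientation: [0.116, 3.137, 0.002]
contact_force: [0.1, -0.4, 0.6]
grip_width: 0.0001
gripper_force: 0.0
```

apply_moves --rows '[[[0,0,0.008],[0,0,0]],[[0,0,0.008],[0,0,0]],[[0,0,0.008],[0,0,0]],[[0,0,0.008],[0,0,0]]]'

```text
clock: 3.35
tcp_pos: [0.5562, 0.1939, 0.0724]
orientation: [0.117, 3.139, 0.0]
contact_force: [-0.6, 0.5, 0.1]
grip_width: -0.0001
gripper_force: 0.0
```

apply_moves --rows '[[[0,0,0.006],[0,0,0]],[[0,0,0.008],[0,0,0]],[[0,0,0.008],[0,0,0]]]'

```text
clock: 3.72
tcp_pos: [0.5561, 0.1939, 0.0702]
orientation: [-0.116, -3.139, 0.0]
contact_force: [-0.2, -1.0, 0.2]
grip_width: 0.0001
gripper_force: 0.0
```

apply_moves --rows '[[[0,0,0.006],[0,0,0]],[[0,0,0.01],[0,0,0]],[[0,0,0.01],[0,0,0]]]'

```text
clock: 4.1
tcp_pos: [0.556, 0.1939, 0.0677]
orientation: [-0.116, -3.139, 0.0]
contact_force: [-0.1, -0.4, 0.8]
grip_width: 0.0003
gripper_force: 0.0
```

Run:
```python
from h import *
o=telemetry.get_obs();print(R.from_euler("z",-CY).apply(o["tcp_pos"]-C0))
w=grab_frame("wrist");crop(w,130,90,330,260,4,"w2.png")
```

```text
[-0.06620113 -0.02026286  0.06770367]
```

View pics/w2.png

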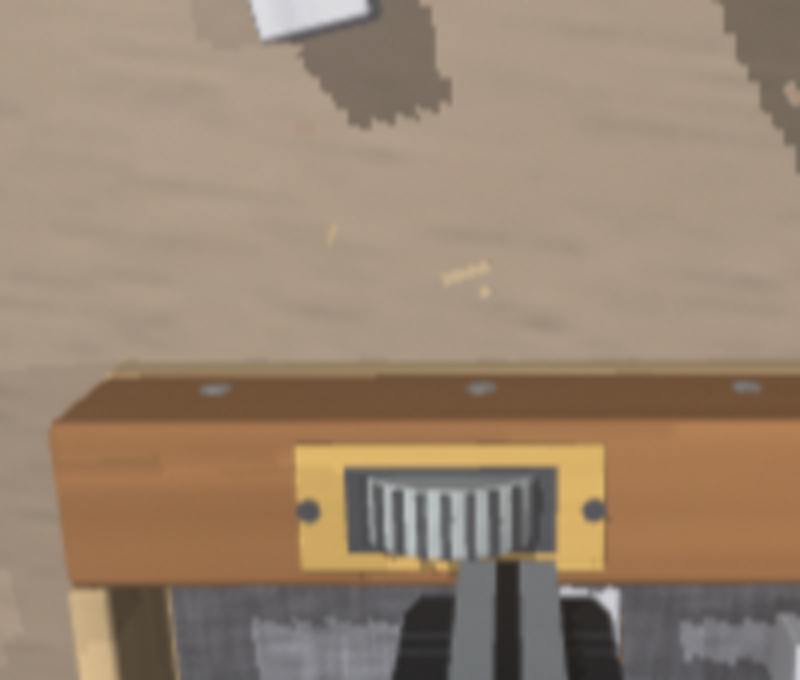

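Run:
```python
from h import *
w=grab_frame("wrist");o=telemetry.get_obs()
r=R.from_rotvec(o["orientation"])
inv=lambda P:R.from_euler("z",-CY).apply(P-C0).round(4)
print("brass",inv(ray(w,[(242.5,216.7),(203.7,201.5),(281,201.5),(204.5,232.5),(280.5,232.5)],.04)))
print("wheel front top/ back",inv(ray(w,[(242,211),(242,229)],.048)))
print("rail corners",inv(ray(w,[(142.5,195.5),(147.5,236),],.04)))
print("tipedge",inv(ray(w,[(245,230),(268.7,230)],.043)))
for t in [(0,0,.025),(.011,0,.025),(-.011,0,.025),(.011,.0145,.025)]: print(t,proj(w,o["tcp_pos"]+r.apply(t)).round(1))
```

```text
brass [[-0.0658 -0.0294  0.04  ]
 [-0.0773 -0.0561  0.04  ]
 [-0.0772 -0.0025  0.04  ]
 [-0.0536 -0.0569  0.04  ]
 [-0.0534 -0.0023  0.04  ]]
wheel front top/ back [[-0.0734 -0.0292  0.048 ]
 [-0.0602 -0.0295  0.048 ]]
rail corners [[-0.0819 -0.0979  0.04  ]
 [-0.051  -0.0982  0.04  ]]
tipedge [[-0.057  -0.0277  0.043 ]
 [-0.0569 -0.011   0.043 ]]
(0, 0, 0.025) [[255.4 217.9]]
(0.011, 0, 0.025) [[255.4 203.1]]
(-0.011, 0, 0.025) [[255.4 232.3]]
(0.011, 0.0145, 0.025) [[276.7 203.1]]
```

apply_moves --rows '[[[0,0,0.004],[0,0,0]],[[0,0,0.008],[0,0,0]],[[0,0,0.012],[0,0,0]],[[0,0,0.012],[0,0,0]],[[0,0,0.012],[0,0,0]]]'

```text
clock: 4.82
tcp_pos: [0.5561, 0.1939, 0.0648]
orientation: [-0.117, -3.139, 0.0]
contact_force: [-0.3, 0.4, 0.4]
grip_width: 0.0006
gripper_force: 0.0
```

apply_moves --rows '[[[0,0,0.004],[0,0,0]],[[0,0,0.008],[0,0,0]],[[0,0,0.012],[0,0,0]],[[0,0,0.016],[0,0,0]],[[0,0,0.016],[0,0,0]],[[0,0,0.016],[0,0,0]]]'

```text
clock: 5.58
tcp_pos: [0.5562, 0.1939, 0.0609]
orientation: [0.117, 3.139, 0.0]
contact_force: [-0.1, 0.8, -0.0]
grip_width: -0.0
gripper_force: 0.0
```

Run:
```python
from h import *
w=grab_frame("scene");o=telemetry.get_obs()
p=proj(w,o["tcp_pos"])[0];print(p,proj(w,o["tcp_pos"]-[0,0,.025]),proj(w,case(-.068,-.03,.048)))
x,y=p.astype(int);crop(w,x-50,y-45,x+50,y+30,8,"s2.png");print(x-50,y-45)
```

```text
[228.45059407 183.78316966] [[228.88862657 189.54351759]] [[229.02426561 188.28526223]]
178 138
```

View pics/s2.png

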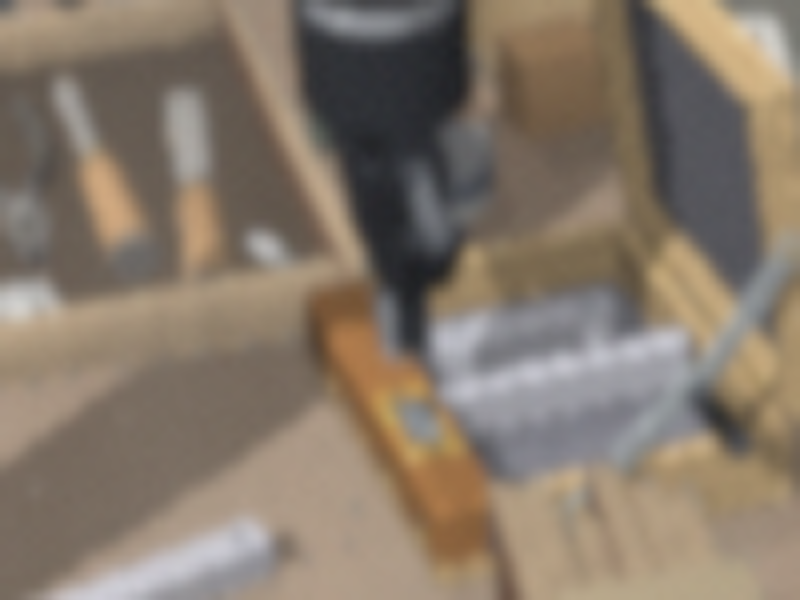

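Run:
```python
from h import *
w=grab_frame("wrist");s=grab_frame("scene");o=telemetry.get_obs();r=R.from_rotvec(o["orientation"])
for z in np.arange(.035,.10,.005):
    P=ray(w,[(256.8,230)],z)[0]; print(round(z,3),r.inv().apply(P-o["tcp_pos"]).round(4),proj(s,P).round(1))
print("tcp", o["tcp_pos"])
```

```text
0.035 [-0.0097  0.0009  0.0259] [[231.4 189. ]]
0.04 [-0.0073  0.0009  0.0209] [[230.7 188. ]]
0.045 [-0.0049  0.0009  0.0159] [[229.9 187. ]]
0.05 [-0.0024  0.0009  0.0109] [[229.2 186. ]]
0.055 [-0.      0.0009  0.0059] [[228.5 185. ]]
0.06 [0.0024 0.0009 0.0009] [[227.7 184. ]]
0.065 [ 0.0049  0.0009 -0.0041] [[227. 183.]]
0.07 [ 0.0073  0.0009 -0.0091] [[226.3 182. ]]
0.075 [ 0.0097  0.0009 -0.0141] [[225.5 180.9]]
0.08 [ 0.0121  0.0009 -0.0191] [[224.8 179.9]]
0.085 [ 0.0146  0.0009 -0.0241] [[224.  178.9]]
0.09 [ 0.017   0.0008 -0.0291] [[223.3 177.8]]
0.095 [ 0.0194  0.0008 -0.0341] [[222.5 176.8]]
tcp [0.55617488 0.19395122 0.06089033]
```

apply_moves --rows '[[[0,0,0.008],[0,0,0]],[[0,0,0.016],[0,0,0]],[[0,0,0.024],[0,0,0]],[[0,0,0.024],[0,0,0]],[[0,0,0.024],[0,0,0]]]'

```text
clock: 6.35
tcp_pos: [0.5561, 0.1939, 0.0548]
orientation: [-0.117, -3.139, -0.0]
contact_force: [0.0, -0.3, 0.1]
grip_width: 0.0002
gripper_force: 0.0
```

apply_moves --rows '[[[0,0,0.006],[0,0,0]],[[0,0,0.012],[0,0,0]],[[0,0,0.012],[0,0,0]],[[0,0,0.012],[0,0,0]]]'

```text
clock: 6.85
tcp_pos: [0.5561, 0.194, 0.0519]
orientation: [-0.116, -3.139, -0.0]
contact_force: [-0.3, -0.1, -0.9]
grip_width: -0.0003
gripper_force: 0.0
```

apply_moves --rows '[[[0,0,0.006],[0,0,0]],[[0,0,0.012],[0,0,0]],[[0,0,0.012],[0,0,0]],[[0,0,0.012],[0,0,0]]]'

```text
clock: 7.35
tcp_pos: [0.5561, 0.1939, 0.0488]
orientation: [-0.117, -3.139, 0.0]
contact_force: [0.1, -1.0, 1.1]
grip_width: -0.0002
gripper_force: 0.0
```

Run:
```python
from h import *
w=grab_frame("wrist");s=grab_frame("scene")
a=cv2.resize(w["frame"][150:280,160:360],(800,520),interpolation=cv2.INTER_CUBIC)
b=cv2.resize(s["frame"][150:210,190:270],(800,600),interpolation=cv2.INTER_CUBIC)
cv2.imwrite("pics/m3.png",np.hstack([cv2.resize(a,(400,260)),cv2.resize(b,(400,300))[:260]])[:,:,::-1])
```

```text
(no output)
```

View pics/m3.png

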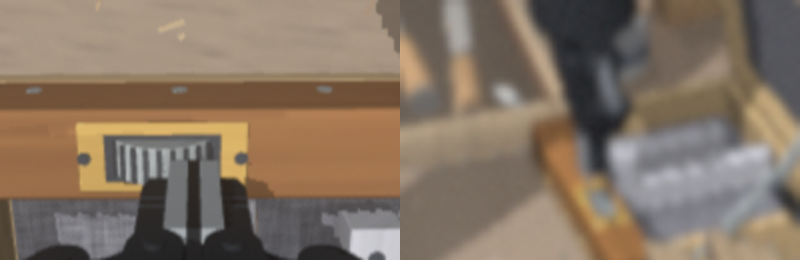

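apply_moves --rows '[[[0,0,0.004],[0,0,0]],[[0,0,0.008],[0,0,0]],[[0,0,0.012],[0,0,0]],[[0,0,0.012],[0,0,0]],[[0,0,0.012],[0,0,0]]]'

```text
clock: 8.07
tcp_pos: [0.5561, 0.1939, 0.0458]
orientation: [-0.117, -3.139, -0.0]
contact_force: [0.7, 0.6, -0.3]
grip_width: 0.0001
gripper_force: 0.0
```

apply_moves --rows '[[[0,0,0.004],[0,0,0]],[[0,0,0.008],[0,0,0]],[[0,0,0.012],[0,0,0]],[[0,0,0.012],[0,0,0]],[[0,0,0.012],[0,0,0]]]'

```text
clock: 8.7
tcp_pos: [0.5562, 0.1939, 0.0429]
orientation: [0.117, 3.139, 0.0]
contact_force: [-0.3, -0.7, -0.0]
grip_width: -0.0001
gripper_force: 0.0
```

apply_moves --rows '[[[0,0,0.004],[0,0,0]],[[0,0,0.008],[0,0,0]],[[0,0,0.008],[0,0,0]],[[0,0,0.008],[0,0,0]]]'

```text
clock: 9.2
tcp_pos: [0.5561, 0.1939, 0.0408]
orientation: [-0.116, -3.139, -0.0]
contact_force: [0.0, -0.2, 0.6]
grip_width: 0.0001
gripper_force: 0.0
```

apply_moves --rows '[[[0,0,0.004],[0,0,0]],[[0,0,0.008],[0,0,0]],[[0,0,0.012],[0,0,0]],[[0,0,0.012],[0,0,0]]]'

```text
clock: 9.7
tcp_pos: [0.5561, 0.1939, 0.0377]
orientation: [-0.117, -3.139, 0.0]
contact_force: [-0.1, -1.0, -0.7]
grip_width: 0.0005
gripper_force: 0.0
```

Run:
```python
from h import *
w=grab_frame("wrist");s=grab_frame("scene");o=telemetry.get_obs();print(o["contact_force"])
cv2.imwrite("pics/m4.png",np.hstack([cv2.resize(w["frame"][170:270,190:340],(450,300),interpolation=cv2.INTER_CUBIC),cv2.resize(s["frame"][165:205,210:256],(345,300),interpolation=cv2.INTER_CUBIC)])[:,:,::-1])
```

```text
[-0.07783068  0.34915895 -0.36501194]
```

View pics/m4.png

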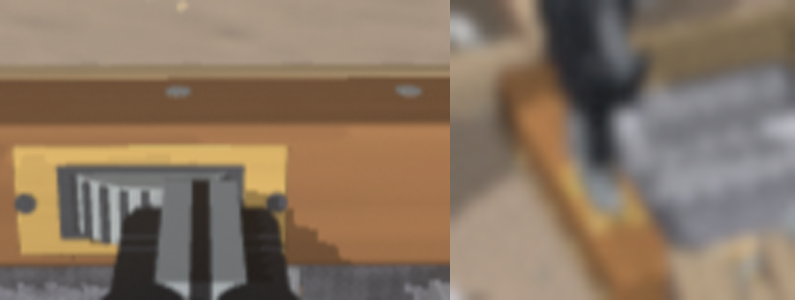

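apply_moves --rows '[[[0,0,0.004],[0,0,0]],[[0,0,0.008],[0,0,0]],[[0,0,0.008],[0,0,0]],[[0,0,0.008],[0,0,0]]]'

```text
clock: 10.3
tcp_pos: [0.5564, 0.1946, 0.0366]
orientation: [0.116, 3.139, 0.002]
contact_force: [-1.9, 1.0, 7.4]
grip_width: -0.0003
gripper_force: 3.3
```

apply_moves --rows '[[[0,-0.03,0],[0,0,0]],[[0,-0.06,0.001],[0,0,0]],[[0,-0.085,0.001],[0,0,0]],[[0,-0.085,-0.03],[0,0,0]],[[0,0,-0.03],[0,0,0]],[[0,0,-0.002],[0,0,0]],[[0,0,0.002],[0,0,0]],[[0,-0.03,0.001],[0,0,0]],[[0,-0.06,0.001],[0,0,0]],[[0,-0.085,0.001],[0,0,0]]]'

```text
clock: 11.55
tcp_pos: [0.5549, 0.1741, 0.0367]
orientation: [0.114, 3.139, 0.003]
contact_force: [-1.4, 0.7, 7.8]
grip_width: 0.0003
gripper_force: 3.6
```

```bash
cat >> h.py <<'E'
def plate(f):
    for q in bars(f,thr=150,z=.036,amin=100,amax=900):
        if .6<q[0]<.67 and q[2]>105 and q[3]<18: 
            i=R.from_euler("z",-CY).apply(np.array([q[0],q[1],0])-C0); print("plate ctr case",i.round(4),"value",round(.172-(.092-i[1]-.006),4))
E
python3 - <<'E'
from h import *
f=grab_frame("top");plate(f);print(telemetry.get_obs()["contact_force"])
for q in bars(f,thr=150,z=.036,amin=100,amax=900): 
  if .55<q[0]<.7: print(np.round(q[:5],3))
E
```

```text
[-1.35740547 -1.61947804  6.32610581]
[  0.556   0.517 116.092  17.434   1.291]
[ 6.35000e-01  1.82000e-01  1.15203e+02  6.00010e+01 -6.80000e-02]
[ 0.684 -0.758 80.219 29.123  0.091]
```

apply_moves --rows '[[[0,0,-0.03],[0,0,0]],[[0,0.085,-0.03],[0,0,0]],[[0,0.085,0.0],[0,0,0]],[[0,0.05,0.001],[0,0,0]],[[0,0,0.001],[0,0,0]],[[0,0,-0.03],[0,0,0]],[[0,0.085,-0.03],[0,0,0]],[[0,0.085,0.0],[0,0,0]],[[0,0.05,0.001],[0,0,0]],[[0,0,0.001],[0,0,0]]]'

```text
clock: 12.85
tcp_pos: [0.5566, 0.1793, 0.0371]
orientation: [0.108, 3.135, 0.011]
contact_force: [0.7, 9.0, 12.4]
grip_width: 0.0007
gripper_force: 6.0
```

apply_moves --rows '[[[0,0,-0.1],[0,0,0]],[[0.2,0.4,-0.5],[0,0,0]],[[0.4,0.6,-0.8],[0,0,0]],[[0.4,0.6,-0.8],[0,0,0]],[[0.4,0.6,-0.8],[0,0,0]],[[0.4,0.6,-0.8],[0,0,0]]]' --jaw 1

```text
clock: 13.6
tcp_pos: [0.4646, 0.3355, 0.2379]
orientation: [0.104, 3.137, 0.009]
contact_force: [0.7, -0.4, -1.0]
grip_width: 0.0856
gripper_force: 0.0
```

Run:
```python
from h import *
f=grab_frame("top");plate(f)
for q in bars(f,thr=150,z=.036,amin=100,amax=900): 
  if .55<q[0]<.7: print(np.round(q[:5],3))
f=grab_frame("wrist")
for q in bars(f,thr=150,z=.036,amin=100,amax=9000): 
  if .55<q[0]<.7: print("w",np.round(q[:5],3))
```

```text
[ 6.3400e-01  2.5200e-01  8.8106e+01  1.9169e+01 -6.0000e-02]
[ 6.43000e-01  1.13000e-01  1.52574e+02  3.54690e+01 -2.28000e-01]
w [ 6.3400e-01  2.5600e-01  8.8443e+01  2.0050e+01 -5.9000e-02]
w [ 0.598  0.126 58.272 10.484 -0.075]
w [  0.551   0.516 111.387  17.068   1.321]
```

```bash
sed -i 's/^C0=.*/C0=np.array([.6245,.2105,0.]);CY=-.070/' h.py
python3 - <<'E'
from h import *
print(case(.012,0.092-.045,0))
p=np.array([.632,.2555,0]); go([p+[0,0,.16],p+[0,0,.06],p+[0,0,.004]],down(-.067))
E
```

```text
[0.63975793 0.25654558 0.        ]
row [-0.686, -0.249, 0.298] [-0.0002, -0.0001, -0.0017] mm [-171.5  -62.3   74.6] min rows 4.0
row [-0.686, -0.249, 0.698] [-0.0002, -0.0001, -0.0017] mm [-171.5  -62.3  174.6] min rows 5.0
row [-0.686, -0.249, 0.922] [-0.0002, -0.0001, -0.0017] mm [-171.6  -62.2  230.6] min rows 5.0
```

apply_moves --rows '[[[-0.25,-0.1,0],[0,0,-0.0017]],[[-0.5,-0.2,0.1],[0,0,-0.0017]],[[-0.686,-0.249,0.3],[0,0,-0.0017]],[[-0.686,-0.249,0.5],[0,0,-0.0017]],[[-0.686,-0.249,0.62],[0,0,-0.0017]],[[-0.686,-0.249,0.7],[0,0,-0.0017]],[[-0.686,-0.249,0.7],[0,0,-0.0017]]]' --jaw 0.2

```text
clock: 14.58
tcp_pos: [0.6312, 0.2535, 0.0582]
orientation: [-0.109, -3.136, 0.004]
contact_force: [0.1, 0.9, 0.1]
grip_width: 0.0513
gripper_force: 0.0
```

Run:
```python
from h import *
w=grab_frame("wrist");cv2.imwrite("pics/w5.png",cv2.resize(w["frame"][140:384,100:420],(640,488))[:,:,::-1])
o=telemetry.get_obs();print(o["tcp_pos"],o["grip_width"])
for q in bars(w,thr=150,z=.03,amin=100,amax=9000): 
  if .55<q[0]<.7: print("w",np.round(q[:5],3),q[5].round())
```

```text
[0.63232688 0.25432839 0.0600616 ] 0.05126843497371946
w [ 0.683  0.115 26.465 10.02  -0.082] [ 80. 288.]
w [ 0.657  0.174 38.815 31.75   1.397] [152. 254.]
w [ 6.6500e-01  2.2900e-01  4.4440e+01  2.1476e+01 -9.0000e-03] [223. 263.]
w [ 0.617  0.207 15.166 12.582  0.445] [188. 201.]
w [ 6.340e-01  7.800e-02  9.032e+01  4.394e+00 -6.130e-01] [ 17. 233.]
w [ 0.602  0.197 80.524 29.243  1.358] [175. 182.]
w [ 6.3800e-01  2.5000e-01  9.0224e+01  2.9512e+01 -5.2000e-02] [255. 222.]
w [ 6.1700e-01  1.2000e-01  9.5276e+01  1.1392e+01 -6.6000e-02] [ 64. 203.]
w [ 0.556  0.179 24.038 13.393  1.502] [129. 112.]
w [ 0.564  0.377 55.627  9.566 -1.413] [446. 103.]
```

View pics/w5.png

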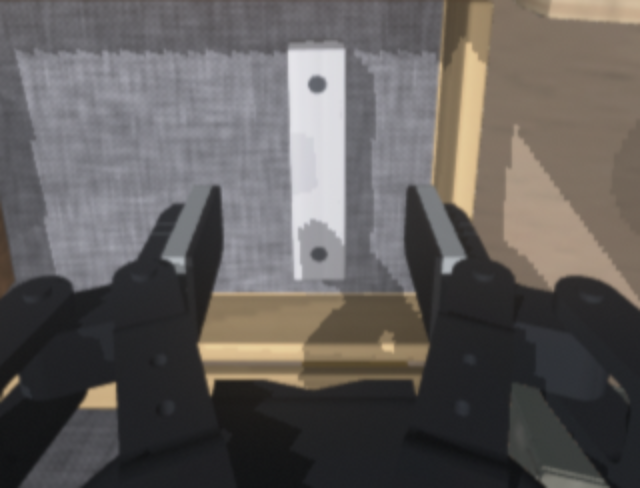

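apply_moves --rows '[[[0,0.002,0.1],[0,0,0]],[[0,0.002,0.18],[0,0,0]],[[0,0.002,0.22],[0,0,0]],[[0,0.002,0.24],[0,0,0]],[[0,0.002,0.24],[0,0,0]],[[0,0.002,0.24],[0,0,0]]]'

```text
clock: 15.38
tcp_pos: [0.6329, 0.2556, 0.001]
orientation: [0.108, 3.139, 0.001]
contact_force: [0.3, -0.7, -0.3]
grip_width: 0.0515
gripper_force: 0.0
```

apply_moves --rows '[[[0,0,0],[0,0,0]],[[0,0,0],[0,0,0]],[[0,0,0],[0,0,0]],[[0,0,0],[0,0,0]],[[0,0,0],[0,0,0]]]' --jaw -1 --newtons 60

```text
clock: 16.0
tcp_pos: [0.6328, 0.2557, 0.0009]
orientation: [0.108, 3.139, 0.001]
contact_force: [-0.9, -0.2, 5.6]
grip_width: 0.0184
gripper_force: 60.3
```

apply_moves --rows '[[[0,0,-0.06],[0,0,0]],[[0,0,-0.16],[0,0,0]],[[0,0,-0.32],[0,0,0]],[[0,0,-0.4],[0,0,0]],[[0,0,-0.4],[0,0,0]]]'

```text
clock: 16.62
tcp_pos: [0.6333, 0.2558, 0.102]
orientation: [0.108, 3.137, 0.002]
contact_force: [0.1, -0.4, -1.0]
grip_width: 0.0183
gripper_force: 59.6
```

Run:
```python
from h import *
p=np.array([.47,.238,0]); go([p+[0,0,.08],p+[0,0,.01],p+[0,0,-.008]],down(-.067));print(telemetry.get_obs()["grip_width"])
```

```text
row [0.647, -0.116, 0.086] [0.0005, 0.0008, -0.0006] mm [161.8 -29.1  21.5] min rows 3.0
row [0.648, -0.117, 0.366] [0.0005, 0.0008, -0.0006] mm [162.  -29.2  91.5] min rows 4.0
row [0.648, -0.117, 0.438] [0.0005, 0.0008, -0.0006] mm [162.  -29.2 109.5] min rows 4.0
0.018306810676248404
```

apply_moves --rows '[[[0.25,-0.04,0.04],[0,0,0]],[[0.5,-0.08,0.08],[0,0,0]],[[0.648,-0.116,0.09],[0,0,0]],[[0.648,-0.116,0.2],[0,0,0]],[[0.648,-0.116,0.35],[0,0,0]],[[0.648,-0.116,0.41],[0,0,0]],[[0.648,-0.116,0.434],[0,0,0]],[[0.648,-0.116,0.436],[0,0,0]],[[0.648,-0.116,0.436],[0,0,0]]]'

```text
clock: 17.75
tcp_pos: [0.4694, 0.2379, -0.0081]
orientation: [0.108, 3.139, 0.001]
contact_force: [-0.2, -0.5, -0.5]
grip_width: 0.0184
gripper_force: 59.5
```

apply_moves --rows '[[[0,0,0],[0,0,0]],[[0,0,0],[0,0,0]],[[0,0,0],[0,0,0]],[[0,0,-0.15],[0,0,0]],[[0,0,-0.4],[0,0,0]],[[0,0,-0.6],[0,0,0]],[[0,0,-0.6],[0,0,0]]]' --jaw 0

```text
clock: 18.62
tcp_pos: [0.4713, 0.2391, 0.1454]
orientation: [0.108, 3.133, 0.008]
contact_force: [-0.4, -0.4, -0.4]
grip_width: 0.0425
gripper_force: 0.0
```

Run:
```python
from h import *
f=grab_frame("top")
for b in bars(f): 
  if b[2]<160 and b[3]<40 and -.4<b[1]<.32 and b[0]<.6: print(np.round(b[:5],3),b[5].round())
f=grab_frame("wrist")
for b in bars(f,amax=9000): 
  if b[2]<160 and b[3]<40 and -.4<b[1]<.32 and b[0]<.6: print("w",np.round(b[:5],3),b[5].round())
```

```text
[  0.365  -0.298 149.789  19.137  -0.207] [350. 257.]
[ 3.80000e-01 -2.07000e-01  1.19074e+02  1.91500e+01  9.00000e-03] [317. 252.]
[  0.412   0.157 119.64   19.497   0.155] [187. 242.]
[ 4.2000e-01 -3.9000e-02  1.2013e+02  1.9680e+01  1.6900e-01] [257. 238.]
[ 4.30000e-01  5.90000e-02  1.19385e+02  1.96740e+01 -2.51000e-01] [222. 235.]
w [ 4.7000e-01 -2.3000e-02  3.3275e+01  1.3209e+01 -3.4300e-01] [  4. 196.]
w [ 4.7600e-01  2.3700e-01  8.7705e+01  1.9495e+01 -6.4000e-02] [255. 184.]
w [ 4.33000e-01  6.00000e-02  1.22402e+02  2.19720e+01 -2.78000e-01] [ 75. 150.]
w [  0.415   0.158 120.529  20.307   0.165] [167. 126.]
```

Run:
```python
from h import *
p=np.array([.4135,.1575,0]); go([p+[0,0,.06],p+[0,0,-.006]],down(.16))
```

```text
row [0.199, -0.336, 0.326] [0.0002, 0.0002, -0.0728] mm [ 49.6 -83.9  81.5] min rows 3.0
row [0.199, -0.336, 0.59] [0.0002, 0.0002, -0.0728] mm [ 49.7 -84.  147.5] min rows 3.0
```

apply_moves --rows '[[[0.1,-0.17,0.1],[0,0,-0.0728]],[[0.199,-0.336,0.3],[0,0,-0.0728]],[[0.199,-0.336,0.4],[0,0,-0.0728]],[[0.199,-0.336,0.5],[0,0,-0.0728]],[[0.199,-0.336,0.57],[0,0,-0.0728]],[[0.199,-0.336,0.59],[0,0,-0.0728]],[[0.199,-0.336,0.59],[0,0,-0.0728]]]'

```text
clock: 19.6
tcp_pos: [0.4127, 0.1569, -0.0068]
orientation: [0.251, -3.13, 0.001]
contact_force: [-0.5, 0.9, -0.7]
grip_width: 0.0425
gripper_force: 0.0
```

apply_moves --rows '[[[0,0,0],[0,0,0]],[[0,0,0],[0,0,0]],[[0,0,0],[0,0,0]],[[0,0,0],[0,0,0]],[[0,0,-0.1],[0,0,0]],[[0,0,-0.25],[0,0,0]],[[0,0,-0.4],[0,0,0]],[[0,0,-0.4],[0,0,0]]]' --jaw -1

```text
clock: 20.6
tcp_pos: [0.4151, 0.1583, 0.0963]
orientation: [-0.25, 3.126, 0.004]
contact_force: [0.3, 0.4, -1.9]
grip_width: 0.0184
gripper_force: 59.0
```

```bash
cat >> h.py <<'E'
def held(n=None):
    """long axis extents of held bar from the wrist view, in tool frame"""
    o=telemetry.get_obs();r=R.from_rotvec(o["orientation"]);w=grab_frame("wrist")
    zb=o["tcp_pos"][2]+.029
    print("tcp",o["tcp_pos"].round(4),"grip",o["grip_width"],"yaw tool",np.arctan2(-r.as_matrix()[0,1],r.as_matrix()[1,1]).round(4))
    hsv=cv2.cvtColor(w["frame"],cv2.COLOR_RGB2HSV)
    m=((hsv[:,:,2]>130)&(hsv[:,:,1]<35)).astype(np.uint8); m=cv2.morphologyEx(m,cv2.MORPH_CLOSE,np.ones((3,3)))
    for c in cv2.findContours(m,cv2.RETR_EXTERNAL,cv2.CHAIN_APPROX_NONE)[0]:
        if cv2.contourArea(c)<150: continue
        c=c[:,0]; 
        if not 180<c[:,0].mean()<330: continue
        P=r.inv().apply(ray(w,c,zb)-o["tcp_pos"]);print("tool x",P[:,0].min().round(4),P[:,0].max().round(4),"y",P[:,1].min().round(4),P[:,1].max().round(4))
    if n: cv2.imwrite("pics/"+n,w["frame"][:,:,::-1])
E
python3 - <<'E'
from h import *
held("h1.png")
go([case(.012,.092-.029,.06),case(.012,.092-.029,.006)],down(CY))
E
```

```text
tcp [0.4151 0.1583 0.0963] grip 0.01838347418388313 yaw tool 0.1599
tool x -0.0465 0.0617 y -0.0095 0.0102
row [-0.969, 0.308, 0.142] [0.0005, 0.0008, 0.0732] mm [-242.1   77.1   35.6] min rows 5.0
row [-0.968, 0.308, 0.358] [0.0005, 0.0008, 0.0732] mm [-242.    77.    89.6] min rows 5.0
```

View pics/h1.png

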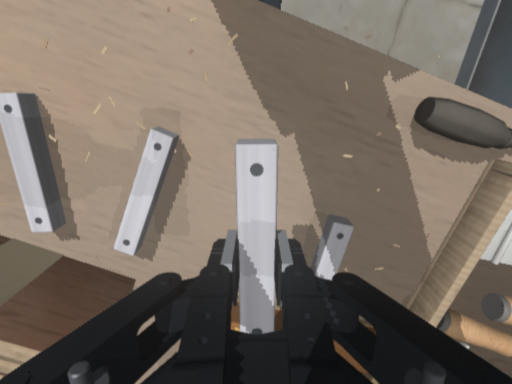

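apply_moves --rows '[[[-0.2,0.05,0.0],[0,0,0.0732]],[[-0.4,0.12,0.0],[0,0,0.0732]],[[-0.6,0.2,0.02],[0,0,0.0732]],[[-0.8,0.26,0.06],[0,0,0.0732]],[[-0.975,0.308,0.1],[0,0,0.0732]],[[-0.975,0.308,0.142],[0,0,0.0732]],[[-0.975,0.308,0.142],[0,0,0.0732]]]'

```text
clock: 21.52
tcp_pos: [0.6393, 0.2708, 0.0552]
orientation: [-0.11, -3.134, 0.005]
contact_force: [-0.9, -0.7, -1.0]
grip_width: 0.0183
gripper_force: 59.0
```

Run:
```python
from h import *
held("h2.png")
go([case(.0135,.092-.029,.06),case(.0135,.092-.029,.0045)],down(CY))
```

```text
tcp [0.6393 0.2708 0.0552] grip 0.01833009588805409 yaw tool -0.0703
tool x -0.0459 0.0614 y -0.0798 0.0187
tool x 0.103 0.1148 y -0.0356 -0.0223
row [-0.01, 0.007, -0.014] [-0.0007, -0.0012, -0.0001] mm [-2.6  1.7 -3.6] min rows 1.0
row [-0.011, 0.007, 0.208] [-0.0007, -0.0012, -0.0001] mm [-2.8  1.8 51.9] min rows 1.0
```

View pics/h2.png

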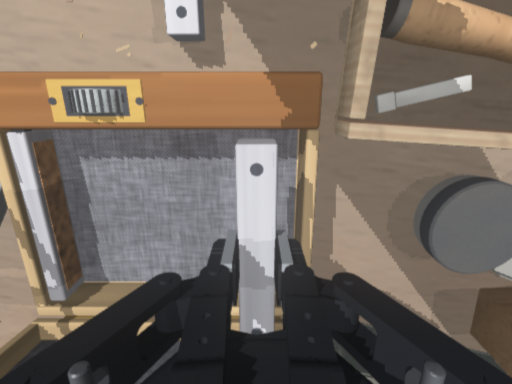

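Run:
```python
from h import *
w=grab_frame("wrist");o=telemetry.get_obs();r=R.from_rotvec(o["orientation"])
for v in range(124,133): print(v,w["frame"][v,220],w["frame"][v,285])
T=lambda uv,z:r.inv().apply(ray(w,uv,z)-o["tcp_pos"]).round(4)
print(T([(150,128),(285,128),(256,139.5),(319,110),(300,160)],.04), T([(238,139.5),(277,139.5)],.0825),o["tcp_pos"])
```

```text
124 [161 115  79] [120  87  61]
125 [144 104  72] [114  84  59]
126 [124  90  63] [107  79  57]
127 [100  76  59] [92 70 54]
128 [92 83 80] [81 71 68]
129 [97 93 96] [83 80 81]
130 [96 93 96] [85 81 83]
131 [96 93 95] [85 81 84]
132 [99 96 99] [85 82 85]
[[ 0.0625 -0.0635  0.0177]
 [ 0.0626  0.0175  0.0176]
 [ 0.0558  0.0001  0.0176]
 [ 0.073   0.0371  0.0176]
 [ 0.0432  0.0274  0.0175]] [[ 0.0613 -0.008  -0.0249]
 [ 0.0613  0.0097 -0.0249]] [0.640277   0.27117066 0.05747019]
```

apply_moves --rows '[[[-0.01,0,0.05],[0,0,0]],[[-0.01,0,0.12],[0,0,0]],[[-0.01,0,0.17],[0,0,0]],[[-0.01,0,0.195],[0,0,0]],[[-0.01,0,0.205],[0,0,0]],[[-0.01,0,0.205],[0,0,0]],[[-0.01,0,0.205],[0,0,0]]]'

```text
clock: 22.5
tcp_pos: [0.6435, 0.2724, 0.0169]
orientation: [-0.11, -3.137, -0.004]
contact_force: [-32.8, -10.5, 74.3]
grip_width: 0.0186
gripper_force: 71.5
```

apply_moves --rows '[[[0,0,-0.05],[0,0,0]],[[0,0,-0.12],[0,0,0]],[[0,0,-0.16],[0,0,0]],[[0,0,-0.16],[0,0,0]],[[0,0,-0.16],[0,0,0]]]'

```text
clock: 23.12
tcp_pos: [0.6438, 0.2717, 0.0461]
orientation: [-0.11, -3.138, 0.001]
contact_force: [-0.9, -0.5, -2.5]
grip_width: 0.0183
gripper_force: 61.4
```

Run:
```python
from h import *
w=grab_frame("wrist");o=telemetry.get_obs();r=R.from_rotvec(o["orientation"]);print(o["contact_force"],o["tcp_pos"],o["grip_width"])
for v in range(20,384,3): pass
# columns 256: bar extents ; tray back edge at column 150 ; rail edge
print([ (v,w["frame"][v,256].tolist()) for v in range(132,144,2)])
print([ (v,w["frame"][v,150].tolist()) for v in range(120,132,1)])
print([ (v,w["frame"][v,150].tolist()) for v in range(262,330,2)])
s=grab_frame("scene");p=proj(s,o["tcp_pos"])[0].astype(int);crop(s,p[0]-40,p[1]-40,p[0]+60,p[1]+35,8,"s5.png")
```

```text
[-0.37190113 -0.46608973 -1.05565409] [0.64370115 0.27167007 0.04600153] 0.018622573627669687
[(132, [105, 103, 107]), (134, [103, 102, 105]), (136, [102, 99, 104]), (138, [98, 96, 99]), (140, [105, 104, 108]), (142, [106, 105, 110])]
[(120, [123, 89, 61]), (121, [103, 76, 55]), (122, [92, 79, 74]), (123, [99, 96, 99]), (124, [105, 103, 106]), (125, [108, 105, 110]), (126, [111, 109, 113]), (127, [111, 109, 113]), (128, [106, 104, 108]), (129, [103, 101, 104]), (130, [106, 104, 108]), (131, [110, 108, 113])]
[(262, [134, 134, 141]), (264, [128, 128, 135]), (266, [129, 129, 136]), (268, [126, 126, 132]), (270, [137, 138, 145]), (272, [142, 142, 149]), (274, [149, 150, 158]), (276, [147, 148, 155]), (278, [138, 138, 145]), (280, [53, 54, 57]), (282, [42, 42, 44]), (284, [40, 41, 43]), (286, [39, 40, 42]), (288, [39, 40, 42]), (290, [40, 40, 42]), (292, [40, 40, 42]), (294, [38, 39, 41]), (296, [38, 39, 41]), (298, [38, 39, 41]), (300, [37, 37, 39]), (302, [37, 38, 39]), (304, [37, 37, 39]), (306, [31, 31, 33]), (308, [29, 29, 30]), (310, [28, 28, 30]), (312, [27, 28, 29]), (314, [26, 27, 29]), (316, [37, 35, 33]), (318, [157, 136, 105]), (320, [124, 109, 91]), (322, [116, 101, 83]), (324, [85, 74, 58]), (326, [26, 26, 25]), (328, [23, 23, 24])]
```

View pics/s5.png

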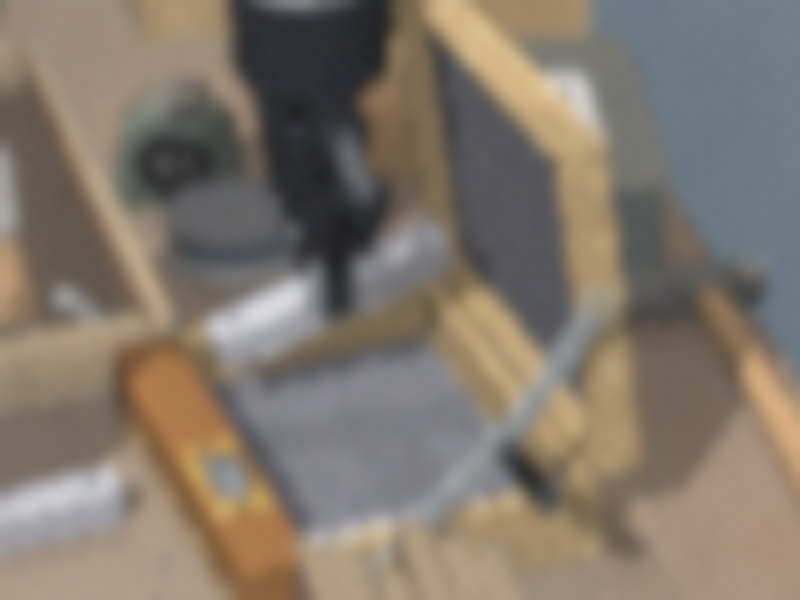

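Run:
```python
from h import *
held("h3.png")
w=grab_frame("wrist");print([ (v,w["frame"][v,256].mean().round()) for v in range(142,200,2)])
```

```text
tcp [0.6437 0.2717 0.0461] grip 0.01830415926996628 yaw tool -0.0701
tool x -0.0468 0.0592 y -0.0846 0.0187
[(142, np.float64(107.0)), (144, np.float64(169.0)), (146, np.float64(227.0)), (148, np.float64(230.0)), (150, np.float64(230.0)), (152, np.float64(229.0)), (154, np.float64(229.0)), (156, np.float64(229.0)), (158, np.float64(229.0)), (160, np.float64(226.0)), (162, np.float64(120.0)), (164, np.float64(108.0)), (166, np.float64(109.0)), (168, np.float64(110.0)), (170, np.float64(110.0)), (172, np.float64(115.0)), (174, np.float64(209.0)), (176, np.float64(230.0)), (178, np.float64(230.0)), (180, np.float64(230.0)), (182, np.float64(230.0)), (184, np.float64(229.0)), (186, np.float64(230.0)), (188, np.float64(230.0)), (190, np.float64(230.0)), (192, np.float64(230.0)), (194, np.float64(230.0)), (196, np.float64(229.0)), (198, np.float64(230.0))]
```

View pics/h3.png

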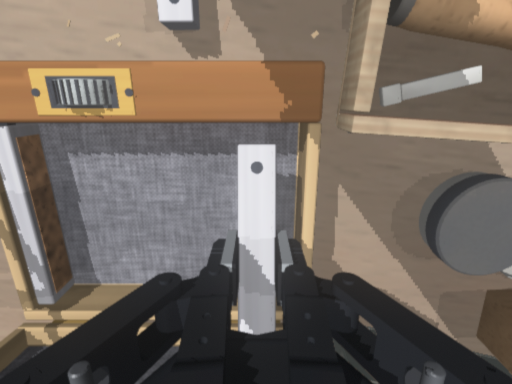

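Run:
```python
from h import *
w=grab_frame("wrist");o=telemetry.get_obs();r=R.from_rotvec(o["orientation"])
T=lambda uv,z:r.inv().apply(ray(w,uv,z)-o["tcp_pos"]).round(4)
for d in (.0,.01,.02,.0268,.032): print(d,T([(256,139.5),(256,169),(256,331)],o["tcp_pos"][2]+d)[:,0])
g=cv2.imread("pics/h2.png",0);print(g[320:340,256])
g=cv2.imread("pics/h3.png",0);print(g[320:340,256], g[140:180,257])
```

```text
0.0 [ 0.0575  0.0409 -0.0736]
0.01 [ 0.0588  0.0433 -0.0638]
0.02 [ 0.0601  0.0457 -0.0539]
0.0268 [ 0.061   0.0473 -0.0472]
0.032 [ 0.0617  0.0486 -0.0421]
[183 201 204 208 213 214 212 182 129  92  77  65  64  62  53  41  36  36
  33  31]
[151 152 151 151 151 152 151 151 151 151 151 151 152 147 115  60  38  36
  33  31] [108 107 105 111 168 215 226 228 228 228 228 228 228 228 228 228 228 228
 228 228 225 182 118 106 107 106 106 106 107 106 107 107 112 150 205 227
 228 228 228 228]
```

apply_moves --rows '[[[0.01,0,0.0],[0,0,0]],[[0.01,0,0.04],[0,0,0]],[[0.01,0,0.08],[0,0,0]],[[0.01,0,0.1],[0,0,0]],[[0.01,0,0.12],[0,0,0]],[[0.01,0,0.12],[0,0,0]]]' --newtons 25

```text
clock: 24.12
tcp_pos: [0.6417, 0.272, 0.0171]
orientation: [-0.11, -3.139, 0.0]
contact_force: [-1.5, -0.9, 1.0]
grip_width: 0.0188
gripper_force: 61.8
```

apply_moves --rows '[[[0,0,0.01],[0,0,0]],[[0,0,0.02],[0,0,0]],[[0,0,0.03],[0,0,0]],[[0,0,0.04],[0,0,0]],[[0,0,0.04],[0,0,0]]]' --jaw -1 --newtons 25

```text
clock: 24.75
tcp_pos: [0.6441, 0.274, 0.0107]
orientation: [0.11, 3.135, 0.006]
contact_force: [-2.4, 0.1, 17.6]
grip_width: 0.0183
gripper_force: 65.4
```

apply_moves --rows '[[[0,0,0],[0,0,0]],[[0,0,0],[0,0,0]],[[0,0,0],[0,0,0]],[[0,0,0],[0,0,0]],[[0,0,-0.1],[0,0,0]],[[0,0,-0.3],[0,0,0]],[[0.1,0,-0.5],[0,0,0]],[[0.2,0,-0.6],[0,0,0]],[[0.2,0,-0.6],[0,0,0]]]' --jaw -0.35

```text
clock: 25.88
tcp_pos: [0.5917, 0.277, 0.1595]
orientation: [0.107, 3.137, 0.004]
contact_force: [-0.7, -0.0, -0.3]
grip_width: 0.0276
gripper_force: 0.0
```

Run:
```python
from h import *
w=grab_frame("wrist");o=telemetry.get_obs();print(o["tcp_pos"],o["grip_width"],o["contact_force"])
for b in bars(w,z=.03,amax=9000): 
  if b[2]<160 and b[3]<40 and -.4<b[1]<.32 : print("w",np.round(b[:5],3),R.from_euler("z",-CY).apply(np.array([b[0],b[1],0])-C0).round(4),b[5].round())
f=grab_frame("top")
for z in (.03,.02):
 for b in bars(f,z=z): 
  if b[2]<160 and b[3]<30 and -.4<b[1]<.32: print("t",z,np.round(b[:5],3),b[5].round())
```

```text
[0.59188083 0.27617205 0.15777906] 0.02766776539308678 [ 0.26061322  0.39185941 -0.26625886]
w [ 0.619  0.164 28.996 17.198 -0.189] [-0.0024 -0.0463  0.    ] [154. 209.]
w [ 6.32000e-01  1.20000e-01  1.23981e+02  1.09790e+01 -6.90000e-02] [ 0.0143 -0.0895  0.    ] [116. 219.]
w [ 0.558  0.18  22.112 13.366  1.503] [-0.064  -0.0346  0.    ] [158. 151.]
w [ 4.7700e-01  2.3900e-01  8.5625e+01  1.9613e+01 -6.6000e-02] [-0.1487  0.0183  0.    ] [206.  59.]
w [ 4.5400e-01  6.2000e-02  8.0526e+01  2.1139e+01 -2.4700e-01] [-0.16   -0.1604  0.    ] [11. 47.]
t 0.03 [  0.365  -0.296 148.059  18.935  -0.21 ] [350. 257.]
t 0.03 [ 3.8000e-01 -2.0600e-01  1.1813e+02  1.9203e+01  9.0000e-03] [317. 252.]
t 0.03 [ 4.20000e-01 -3.90000e-02  1.19191e+02  1.96770e+01  1.68000e-01] [257. 238.]
t 0.03 [ 4.31000e-01  6.20000e-02  1.18475e+02  2.83710e+01 -2.74000e-01] [221. 235.]
t 0.03 [ 4.7400e-01  2.3500e-01  8.6420e+01  1.9178e+01 -6.6000e-02] [158. 220.]
t 0.03 [ 6.46000e-01  1.17000e-01  1.55385e+02  2.25810e+01 -4.60000e-02] [201. 159.]
t 0.02 [  0.364  -0.298 149.243  19.087  -0.21 ] [350. 257.]
t 0.02 [ 3.80000e-01 -2.07000e-01  1.19074e+02  1.93560e+01  9.00000e-03] [317. 252.]
t 0.02 [ 4.20000e-01 -3.90000e-02  1.20143e+02  1.98340e+01  1.68000e-01] [257. 238.]
t 0.02 [ 4.31000e-01  6.20000e-02  1.19422e+02  2.85980e+01 -2.74000e-01] [221. 235.]
t 0.02 [ 4.7400e-01  2.3700e-01  8.7111e+01  1.9332e+01 -6.6000e-02] [158. 220.]
t 0.02 [ 6.48000e-01  1.18000e-01  1.56627e+02  2.27610e+01 -4.60000e-02] [201. 159.]
```

Run:
```python
from h import *
p=np.array([.4315,.060,0]); go([p+[0,0,.06],p+[0,0,-.006]],down(-.258))
```

```text
row [0.58, -0.905, 0.387] [-0.0001, -0.0, 0.0599] mm [ 145.  -226.2   96.7] min rows 5.0
row [0.58, -0.905, 0.651] [-0.0001, -0.0, 0.0599] mm [ 145.  -226.1  162.7] min rows 6.0
```

apply_moves --rows '[[[0.12,-0.2,0.0],[0,0,0.06]],[[0.24,-0.4,0.0],[0,0,0.06]],[[0.37,-0.6,0.05],[0,0,0.06]],[[0.5,-0.8,0.1],[0,0,0.06]],[[0.58,-0.905,0.15],[0,0,0.06]],[[0.58,-0.905,0.15],[0,0,0.06]],[[0.58,-0.905,0.15],[0,0,0.06]]]' --jaw 0

```text
clock: 26.85
tcp_pos: [0.4323, 0.0602, 0.1192]
orientation: [0.406, 3.115, -0.001]
contact_force: [1.0, 0.3, -0.2]
grip_width: 0.0423
gripper_force: 0.0
```

```bash
cat >> h.py <<'E'
def survey():
    f=grab_frame("top"); 
    for b in bars(f):
        if b[2]<160 and b[3]<40 and -.4<b[1]<.32 and b[0]<.7:
            z=.03 if b[0]>.55 else .02
            q=ray(f,[b[5]],z)[0]; print("t",np.round(b[:5],3),"ctr@z",q.round(4),"case",R.from_euler("z",-CY).apply(q-C0).round(4))
    w=grab_frame("wrist")
    for b in bars(w,amax=9000,amin=400):
        if b[2]<160 and b[3]<40 and -.4<b[1]<.32 and b[0]<.6: print("w",np.round(b[:5],3),b[5].round())
E
python3 - <<'E'
from h import *
survey()
p=np.array([.4315,.060,0]); go([p+[0,0,-.006]],down(-.258))
E
```

```text
t [  0.364  -0.298 149.249  19.095  -0.21 ] ctr@z [ 0.3646 -0.2985  0.02  ] case [-0.2236 -0.5259  0.02  ]
t [ 3.80000e-01 -2.07000e-01  1.19074e+02  1.93560e+01  9.00000e-03] ctr@z [ 0.379  -0.2074  0.02  ] case [-0.2157 -0.434   0.02  ]
t [ 4.2000e-01 -3.9000e-02  1.1966e+02  1.9733e+01  1.6600e-01] ctr@z [ 0.4206 -0.0387  0.02  ] case [-0.186  -0.2629  0.02  ]
t [ 4.7400e-01  2.3600e-01  8.7072e+01  1.9073e+01 -5.9000e-02] ctr@z [0.4729 0.2369 0.02  ] case [-0.153   0.0158  0.02  ]
t [ 6.45000e-01  2.80000e-01  1.18354e+02  3.01470e+01 -7.00000e-02] ctr@z [0.6432 0.2765 0.03  ] case [0.0141 0.0671 0.03  ]
t [ 6.49000e-01  1.24000e-01  1.56708e+02  3.57490e+01 -5.10000e-02] ctr@z [0.644  0.1169 0.03  ] case [ 0.026 -0.092  0.03 ]
w [ 0.492  0.237 57.197 19.426 -0.061] [446. 201.]
w [ 4.23000e-01 -3.80000e-02  1.20787e+02  1.98690e+01  1.70000e-01] [151. 198.]
w [ 4.33000e-01  5.90000e-02  1.20029e+02  1.99330e+01 -2.48000e-01] [255. 183.]
row [0.004, -0.005, 0.502] [0.0, 0.0002, 0.0001] mm [  1.   -1.1 125.6] min rows 3.0
```

apply_moves --rows '[[[0.0,-0.004,0.2],[0,0,0]],[[0.0,-0.004,0.36],[0,0,-0.002]],[[0.0,-0.004,0.46],[0,0,-0.002]],[[0.0,-0.004,0.5],[0,0,-0.002]],[[0.0,-0.004,0.502],[0,0,-0.002]],[[0.0,-0.004,0.502],[0,0,-0.002]]]'

```text
clock: 27.7
tcp_pos: [0.4321, 0.0594, -0.0051]
orientation: [0.395, 3.115, 0.001]
contact_force: [0.1, 0.2, -0.1]
grip_width: 0.0428
gripper_force: 0.0
```

apply_moves --rows '[[[0,0,0],[0,0,0]],[[0,0,0],[0,0,0]],[[0,0,0],[0,0,0]],[[0,0,0],[0,0,0]],[[0,0,-0.1],[0,0,0]],[[0,0,-0.25],[0,0,0]],[[0,0,-0.4],[0,0,0]],[[0,0,-0.4],[0,0,0]],[[0,0,-0.4],[0,0,0]]]' --jaw -1 --newtons 80

```text
clock: 28.82
tcp_pos: [0.4307, 0.0592, 0.0939]
orientation: [-0.395, -3.117, -0.0]
contact_force: [-0.4, -0.0, -2.4]
grip_width: 0.0182
gripper_force: 78.9
```

Run:
```python
from h import *
held()
go([case(.011,.092-.067,.06),case(.011,.092-.067,.006)],down(CY))
```

```text
tcp [0.4307 0.0592 0.0939] grip 0.01819267070620782 yaw tool -0.252
tool x -0.0453 -0.025 y 0.0016 0.0089
tool x -0.0033 0.0589 y -0.0091 0.0099
row [-0.626, 0.887, 0.132] [-0.0002, -0.0004, -0.058] mm [-156.6  221.7   33.1] min rows 5.0
row [-0.627, 0.887, 0.348] [-0.0002, -0.0004, -0.058] mm [-156.6  221.7   87.1] min rows 5.0
```

apply_moves --rows '[[[-0.1,0.16,0.0],[0,0,-0.058]],[[-0.24,0.33,0.0],[0,0,-0.058]],[[-0.36,0.5,0.02],[0,0,-0.058]],[[-0.48,0.67,0.04],[0,0,-0.058]],[[-0.58,0.82,0.1],[0,0,-0.058]],[[-0.626,0.875,0.13],[0,0,-0.058]],[[-0.626,0.875,0.132],[0,0,-0.058]],[[-0.626,0.875,0.132],[0,0,-0.058]]]'

```text
clock: 29.88
tcp_pos: [0.6361, 0.2305, 0.06]
orientation: [-0.111, -3.137, 0.002]
contact_force: [-1.3, 0.1, -0.9]
grip_width: 0.0179
gripper_force: 78.8
```

```bash
cat >> h.py <<'E'
def inv(P): return R.from_euler("z",-CY).apply(np.array(P)-C0)
def align():
    held();w=grab_frame("wrist");o=telemetry.get_obs();r=R.from_rotvec(o["orientation"])
    print("tcp case",inv(o["tcp_pos"]).round(4))
    for u in (215,300):
        col=w["frame"][:,u].astype(int); s=(col[:,0]-col[:,2])
        v=[v for v in range(90,160) if s[v]>20]
        if v:
            lo=max(v); P=r.inv().apply(ray(w,[(u,lo+.5)],.04)-o["tcp_pos"])[0]; print("rail edge u",u,"row",lo,"tool",P.round(4))
E
python3 - <<'E'
from h import *
align()
E
```

```text
tcp [0.6361 0.2305 0.06  ] grip 0.017855733429810807 yaw tool -0.071
tool x -0.046 0.0605 y -0.0532 0.0215
tool x -0.01 0.0609 y 0.0231 0.0371
tool x 0.1022 0.1147 y -0.0087 0.004
tcp case [0.0107 0.021  0.061 ]
rail edge u 215 row 127 tool [ 0.0622 -0.0249  0.0211]
rail edge u 300 row 127 tool [0.0622 0.0272 0.0211]
```

apply_moves --rows '[[[-0.003,0,0.06],[0,0,0]],[[-0.003,0,0.1],[0,0,0]],[[-0.003,0,0.13],[0,0,0]],[[-0.003,0,0.15],[0,0,0]],[[-0.003,0,0.16],[0,0,0]],[[-0.003,0,0.16],[0,0,0]]]'

```text
clock: 30.72
tcp_pos: [0.6381, 0.2319, 0.021]
orientation: [-0.11, -3.14, -0.0]
contact_force: [0.8, 0.7, -1.1]
grip_width: 0.0176
gripper_force: 78.8
```

apply_moves --rows '[[[0,0,0.025],[0,0,0]],[[0,0,0.045],[0,0,0]],[[0,0,0.058],[0,0,0]],[[0,0,0.064],[0,0,0]],[[0,0,0.064],[0,0,0]]]'

```text
clock: 31.35
tcp_pos: [0.638, 0.2318, 0.0053]
orientation: [-0.11, -3.14, -0.0]
contact_force: [-1.8, -0.8, 2.1]
grip_width: 0.0177
gripper_force: 79.1
```

apply_moves --rows '[[[0,0,0],[0,0,0]],[[0,0,0],[0,0,0]],[[0,0,0],[0,0,0]],[[0,0,-0.06],[0,0,0]],[[0,0,-0.16],[0,0,0]],[[0,-0.05,-0.2],[0,0,0]],[[0,-0.115,-0.2],[0,0,0]],[[0,-0.115,-0.2],[0,0,0]]]' --jaw -0.35

```text
clock: 32.35
tcp_pos: [0.6357, 0.1995, 0.0546]
orientation: [-0.116, -3.138, 0.003]
contact_force: [-0.1, 0.3, -0.4]
grip_width: 0.0279
gripper_force: 0.0
```

apply_moves --rows '[[[0,0,0],[0,0,0]],[[0,0,0],[0,0,0]],[[0,0,0.06],[0,0,0]],[[0,0,0.12],[0,0,0]],[[0,0,0.18],[0,0,0]],[[0,0,0.195],[0,0,0]],[[0,0,0.195],[0,0,0]]]' --jaw -1

```text
clock: 33.22
tcp_pos: [0.6359, 0.203, 0.0059]
orientation: [-0.11, -3.139, 0.0]
contact_force: [-0.2, 0.1, -0.5]
grip_width: 0.0001
gripper_force: 0.0
```

Now push left (about 51 mm).

apply_moves --rows '[[[0,0.04,0],[0,0,0]],[[0,0.08,0],[0,0,0]],[[0,0.11,0],[0,0,0]],[[0,0.14,0],[0,0,0]],[[0,0.165,0],[0,0,0]],[[0,0.185,0],[0,0,0]],[[0,0.195,0],[0,0,0]],[[0,0.195,0],[0,0,0]]]'

```text
clock: 34.22
tcp_pos: [0.6393, 0.2471, 0.0063]
orientation: [-0.114, -3.138, 0.008]
contact_force: [-2.7, -11.6, 7.1]
grip_width: -0.0
gripper_force: 5.4
```

apply_moves --rows '[[[0,-0.04,0],[0,0,0]],[[0,-0.06,-0.1],[0,0,0]],[[0.2,-0.06,-0.3],[0,0,0]],[[0.35,-0.25,-0.5],[0,0,0]],[[0.5,-0.45,-0.5],[0,0,0]],[[0.65,-0.65,-0.5],[0,0,0]],[[0.8,-0.85,-0.5],[0,0,0]],[[0.8,-1,-0.5],[0,0,0]],[[0.8,-1,-0.5],[0,0,0]]]' --jaw 0

```text
clock: 35.35
tcp_pos: [0.4217, 0.0141, 0.1324]
orientation: [0.118, 3.138, 0.002]
contact_force: [0.1, -0.0, -0.1]
grip_width: 0.0429
gripper_force: 0.0
```

Run:
```python
from h import *
survey()
p=np.array([.4215,-.0385,0]); go([p+[0,0,.06],p+[0,0,-.005]],down(.168))
```

```text
t [  0.364  -0.298 149.269  19.2    -0.211] ctr@z [ 0.3646 -0.2985  0.02  ] case [-0.2236 -0.5259  0.02  ]
t [ 3.80000e-01 -2.07000e-01  1.19013e+02  1.93560e+01  9.00000e-03] ctr@z [ 0.379  -0.2074  0.02  ] case [-0.2157 -0.434   0.02  ]
t [ 4.7400e-01  2.3600e-01  8.7072e+01  1.9073e+01 -5.9000e-02] ctr@z [0.4729 0.2369 0.02  ] case [-0.153   0.0157  0.02  ]
t [ 6.48000e-01  1.17000e-01  1.57098e+02  2.07500e+01 -7.60000e-02] ctr@z [0.6458 0.1164 0.03  ] case [ 0.0278 -0.0924  0.03  ]
w [ 0.494  0.237 52.625 19.769 -0.061] [466. 235.]
w [ 4.23000e-01 -3.80000e-02  1.20086e+02  1.98380e+01  1.70000e-01] [201. 183.]
w [ 3.83000e-01 -2.08000e-01  1.20219e+02  2.09130e+01 -8.00000e-03] [ 21. 155.]
row [-0.006, -0.224, 0.289] [0.0005, 0.0009, -0.0758] mm [ -1.6 -56.   72.3] min rows 2.0
row [-0.006, -0.224, 0.549] [0.0005, 0.0009, -0.0758] mm [ -1.4 -56.1 137.3] min rows 3.0
```

apply_moves --rows '[[[0,-0.12,0.0],[0,0,-0.076]],[[-0.006,-0.224,0.15],[0,0,-0.076]],[[-0.006,-0.224,0.3],[0,0,-0.076]],[[-0.006,-0.224,0.44],[0,0,-0.076]],[[-0.006,-0.224,0.52],[0,0,-0.076]],[[-0.006,-0.224,0.55],[0,0,-0.076]],[[-0.006,-0.224,0.55],[0,0,-0.076]],[[-0.006,-0.224,0.55],[0,0,-0.076]]]'

```text
clock: 36.45
tcp_pos: [0.421, -0.0392, -0.0054]
orientation: [-0.265, 3.129, 0.0]
contact_force: [-0.4, -0.3, 1.0]
grip_width: 0.0429
gripper_force: 0.0
```

apply_moves --rows '[[[0,0,0],[0,0,0]],[[0,0,0],[0,0,0]],[[0,0,0],[0,0,0]],[[0,0,0],[0,0,0]],[[0,0,-0.1],[0,0,0]],[[0,0,-0.25],[0,0,0]],[[0,0,-0.4],[0,0,0]],[[0,0,-0.4],[0,0,0]],[[0,0,-0.4],[0,0,0]]]' --jaw -1 --newtons 80

```text
clock: 37.58
tcp_pos: [0.4195, -0.0394, 0.0936]
orientation: [0.265, -3.13, -0.0]
contact_force: [0.0, -0.1, -1.6]
grip_width: 0.0178
gripper_force: 79.0
```

Run:
```python
from h import *
held()
go([case(.0115,.092-.072,.06)],down(CY))
```

```text
tcp [ 0.4195 -0.0394  0.0936] grip 0.01784034883027682 yaw tool 0.1689
tool x -0.0456 -0.009 y -0.0086 -0.0053
tool x -0.0449 0.0586 y -0.0093 0.01
row [-1.042, 0.915, 0.131] [0.0, -0.0005, 0.076] mm [-260.4  228.6   32.8] min rows 6.0
```

apply_moves --rows '[[[-0.15,0.14,0.0],[0,0,0.076]],[[-0.3,0.28,0.0],[0,0,0.076]],[[-0.45,0.42,0.0],[0,0,0.076]],[[-0.6,0.55,0.02],[0,0,0.076]],[[-0.75,0.7,0.04],[0,0,0.076]],[[-0.9,0.82,0.06],[0,0,0.076]],[[-1,0.915,0.1],[0,0,0.076]],[[-1,0.915,0.13],[0,0,0.076]],[[-1,0.915,0.13],[0,0,0.076]]]'

```text
clock: 38.75
tcp_pos: [0.6262, 0.2262, 0.0589]
orientation: [-0.111, -3.135, 0.004]
contact_force: [0.4, -0.9, -1.6]
grip_width: 0.0184
gripper_force: 79.0
```

Run:
```python
from h import *
align()
go([case(.0112,.020,.0045)],down(CY))
```

```text
tcp [0.6262 0.2262 0.0589] grip 0.018367853715126586 yaw tool -0.0708
tool x -0.0466 0.0601 y -0.0349 0.0222
tool x 0.0965 0.1148 y -0.0055 0.0074
tcp case [0.0017 0.0156 0.0607]
rail edge u 215 row 142 tool [ 0.0534 -0.0252  0.0208]
rail edge u 300 row 142 tool [0.0534 0.0275 0.0207]
row [-0.038, 0.018, 0.225] [-0.0005, -0.0005, -0.0006] mm [-9.6  4.5 56.1] min rows 1.0
```

apply_moves --rows '[[[-0.039,0.018,0.0],[0,0,0]],[[-0.039,0.018,0.06],[0,0,0]],[[-0.039,0.018,0.11],[0,0,0]],[[-0.039,0.018,0.15],[0,0,0]],[[-0.039,0.018,0.165],[0,0,0]],[[-0.039,0.018,0.165],[0,0,0]]]'

```text
clock: 39.6
tcp_pos: [0.6379, 0.2316, 0.0197]
orientation: [-0.11, -3.139, 0.0]
contact_force: [-0.3, -0.6, -1.8]
grip_width: 0.0182
gripper_force: 79.0
```

Run:
```python
from h import *
print(telemetry.get_obs()["contact_force"]);go([case(.0115,.020,.0045)],down(CY))
```

```text
[-0.31069882 -0.60845672 -1.77911564]
row [0.002, -0.008, 0.061] [-0.0001, -0.0001, -0.0] mm [ 0.4 -2.  15.2] min rows 1.0
```

Clear. Lower, release, then lift and head to bar D.

apply_moves --rows '[[[0,-0.006,0.025],[0,0,0]],[[0,-0.006,0.045],[0,0,0]],[[0,-0.006,0.058],[0,0,0]],[[0,-0.006,0.06],[0,0,0]],[[0,-0.006,0.06],[0,0,0]]]'

```text
clock: 40.22
tcp_pos: [0.638, 0.2302, 0.0051]
orientation: [0.11, 3.14, 0.0]
contact_force: [0.6, 0.3, -1.9]
grip_width: 0.0177
gripper_force: 79.0
```

apply_moves --rows '[[[0,0,0],[0,0,0]],[[0,0,0],[0,0,0]],[[0,0,0],[0,0,0]],[[0,0,-0.06],[0,0,0]],[[0,0,-0.2],[0,0,0]],[[0.1,-0.1,-0.4],[0,0,0]],[[0.3,-0.3,-0.5],[0,0,0]],[[0.5,-0.5,-0.5],[0,0,0]],[[0.7,-0.7,-0.5],[0,0,0]],[[0.85,-0.85,-0.5],[0,0,0]]]' --jaw -0.35

```text
clock: 41.48
tcp_pos: [0.4243, 0.0442, 0.131]
orientation: [0.111, 3.138, 0.002]
contact_force: [0.4, -1.6, 0.0]
grip_width: 0.0276
gripper_force: 0.0
```

Run:
```python
from h import *
survey()
p=np.array([.3815,-.2075,0]); go([p+[0,0,.06],p+[0,0,-.005]],down(.005))
```

```text
t [  0.364  -0.298 149.269  19.053  -0.211] ctr@z [ 0.3646 -0.2985  0.02  ] case [-0.2236 -0.5259  0.02  ]
t [ 3.80000e-01 -2.07000e-01  1.19074e+02  1.92530e+01  9.00000e-03] ctr@z [ 0.379  -0.2074  0.02  ] case [-0.2157 -0.4341  0.02  ]
t [ 4.7400e-01  2.3600e-01  8.7072e+01  1.9073e+01 -5.9000e-02] ctr@z [0.4729 0.2369 0.02  ] case [-0.153   0.0157  0.02  ]
t [ 6.39000e-01  2.31000e-01  1.18864e+02  1.85630e+01 -7.20000e-02] ctr@z [0.6371 0.2292 0.03  ] case [0.0112 0.0195 0.03  ]
t [ 6.44000e-01  2.81000e-01  1.20867e+02  3.95650e+01 -6.70000e-02] ctr@z [0.6411 0.2791 0.03  ] case [0.0118 0.0696 0.03  ]
t [ 6.48000e-01  1.23000e-01  1.55698e+02  3.41830e+01 -2.00000e-03] ctr@z [0.6466 0.1171 0.03  ] case [ 0.0286 -0.0916  0.03  ]
w [ 4.9000e-01  2.3700e-01  5.9344e+01  1.9554e+01 -5.9000e-02] [449. 241.]
w [ 3.9800e-01 -2.0800e-01  9.0670e+01  2.0878e+01 -1.8000e-02] [  9. 186.]
row [0.073, -1.002, 0.28] [-0.0, -0.0017, -0.0258] mm [  18.3 -250.6   70. ] min rows 5.0
row [0.072, -1.002, 0.54] [-0.0, -0.0017, -0.0258] mm [  18.  -250.6  135. ] min rows 5.0
```

apply_moves --rows '[[[0,-0.2,0.0],[0,0,-0.026]],[[0.03,-0.4,0.0],[0,0,-0.026]],[[0.05,-0.6,0.0],[0,0,-0.026]],[[0.07,-0.8,0.0],[0,0,-0.026]],[[0.073,-1,0.1],[0,0,-0.026]],[[0.073,-1,0.15],[0,0,-0.026]],[[0.073,-1,0.15],[0,0,-0.026]]]' --jaw 0

```text
clock: 42.45
tcp_pos: [0.3894, -0.2021, 0.0922]
orientation: [0.018, -3.14, -0.001]
contact_force: [-0.7, -0.2, 0.1]
grip_width: 0.0428
gripper_force: 0.0
```

Run:
```python
from h import *
survey()
p=np.array([.3815,-.2075,0]); go([p+[0,0,.06],p+[0,0,-.005]],down(.003))
```

```text
t [ 4.7300e-01  2.3700e-01  8.5018e+01  1.7872e+01 -7.3000e-02] ctr@z [0.4723 0.2369 0.02  ] case [-0.1537  0.0157  0.02  ]
t [ 6.31000e-01  1.26000e-01  1.21237e+02  3.75050e+01 -4.50000e-02] ctr@z [0.6292 0.1242 0.03  ] case [ 0.0107 -0.0857  0.03  ]
w [ 3.83000e-01 -2.07000e-01  1.20258e+02  1.97910e+01 -1.00000e-02] [250. 181.]
w [  0.368  -0.298 149.834  19.434  -0.209] [141. 160.]
row [0.036, -0.024, 0.132] [0.0002, 0.0001, 0.0034] mm [ 8.9 -5.9 32.9] min rows 1.0
row [0.036, -0.024, 0.392] [0.0002, 0.0001, 0.0034] mm [ 8.9 -6.  97.9] min rows 2.0
```

apply_moves --rows '[[[0.036,-0.024,0.1],[0,0,0.003]],[[0.036,-0.024,0.25],[0,0,0.003]],[[0.036,-0.024,0.35],[0,0,0.003]],[[0.036,-0.024,0.385],[0,0,0.003]],[[0.036,-0.024,0.39],[0,0,0.003]],[[0.036,-0.024,0.39],[0,0,0.003]]]'

```text
clock: 43.3
tcp_pos: [0.3815, -0.2087, -0.0041]
orientation: [-0.004, 3.14, -0.0]
contact_force: [0.6, 0.1, -0.4]
grip_width: 0.0426
gripper_force: 0.0
```

apply_moves --rows '[[[0,0,0],[0,0,0]],[[0,0,0],[0,0,0]],[[0,0,0],[0,0,0]],[[0,0,0],[0,0,0]],[[0,0,-0.1],[0,0,0]],[[0,0,-0.25],[0,0,0]],[[0,0,-0.4],[0,0,0]],[[0,0,-0.4],[0,0,0]],[[0,0,-0.4],[0,0,0]]]' --jaw -1 --newtons 80

```text
clock: 44.42
tcp_pos: [0.3804, -0.2083, 0.0947]
orientation: [0.004, -3.142, -0.001]
contact_force: [-0.5, 0.5, -1.2]
grip_width: 0.0179
gripper_force: 79.3
```

Run:
```python
from h import *
held()
go([[.42,.03,.10],case(.0115,-.022,.06)],down(CY))
```

```text
tcp [ 0.3804 -0.2083  0.0947] grip 0.017936017398860526 yaw tool 0.0026
tool x -0.0344 0.0605 y -0.0089 0.01
row [-0.162, 0.953, -0.022] [0.0002, -0.0004, 0.0231] mm [-40.5 238.2  -5.6] min rows 4.0
row [-1.022, 1.582, 0.137] [0.0002, -0.0004, 0.0231] mm [-255.4  395.4   34.2] min rows 8.0
```

apply_moves --rows '[[[-0.05,0.22,-0.02],[0,0,0.023]],[[-0.1,0.44,-0.02],[0,0,0.023]],[[-0.2,0.64,-0.02],[0,0,0.023]],[[-0.3,0.84,-0.02],[0,0,0.023]],[[-0.4,1,-0.02],[0,0,0.023]],[[-0.55,1,-0.02],[0,0,0.023]],[[-0.55,1,-0.02],[0,0,0.023]]]'

```text
clock: 45.35
tcp_pos: [0.5195, 0.042, 0.0988]
orientation: [0.108, 3.14, -0.002]
contact_force: [-1.0, 0.3, -2.0]
grip_width: 0.0178
gripper_force: 79.2
```

Run:
```python
from h import *
print(telemetry.get_obs()["grip_width"]);go([case(.0128,-.022,.06)],down(CY))
```

```text
0.017824208955050328
row [-0.424, 0.614, 0.154] [-0.0004, 0.0001, 0.0003] mm [-105.9  153.4   38.6] min rows 4.0
```

apply_moves --rows '[[[-0.05,0.2,-0.02],[0,0,0]],[[-0.1,0.4,-0.02],[0,0,0]],[[-0.25,0.58,-0.02],[0,0,0]],[[-0.42,0.614,0.02],[0,0,0]],[[-0.424,0.614,0.1],[0,0,0]],[[-0.424,0.614,0.15],[0,0,0]],[[-0.424,0.614,0.15],[0,0,0]],[[-0.424,0.614,0.15],[0,0,0]]]'

```text
clock: 46.35
tcp_pos: [0.6337, 0.1869, 0.0629]
orientation: [-0.111, -3.139, -0.0]
contact_force: [0.5, 1.0, -1.2]
grip_width: 0.0177
gripper_force: 79.2
```

Run:
```python
from h import *
align()
go([case(.0128,-.022,.0045)],down(CY))
```

```text
tcp [0.6337 0.1869 0.0629] grip 0.0176902479083087 yaw tool -0.0706
tool x -0.0468 0.06 y -0.0211 0.0177
tool x -0.0101 0.0631 y 0.0228 0.0363
tool x 0.0733 0.0827 y -0.0094 -0.0021
tool x 0.1026 0.1146 y 0.0191 0.0318
tcp case [ 0.0114 -0.0225  0.0634]
rail edge u 215 row 126 tool [ 0.0625 -0.0253  0.0233]
rail edge u 300 row 126 tool [0.0625 0.0275 0.0234]
row [-0.006, 0.002, 0.236] [0.0002, 0.0003, -0.0001] mm [-1.4  0.4 58.9] min rows 1.0
```

apply_moves --rows '[[[-0.005,0,0.06],[0,0,0]],[[-0.005,0,0.11],[0,0,0]],[[-0.005,0,0.15],[0,0,0]],[[-0.005,0,0.17],[0,0,0]],[[-0.005,0,0.17],[0,0,0]],[[-0.005,0,0.17],[0,0,0]]]'

```text
clock: 47.2
tcp_pos: [0.6357, 0.1872, 0.0203]
orientation: [0.11, 3.139, 0.0]
contact_force: [0.1, -0.3, -1.7]
grip_width: 0.0175
gripper_force: 79.2
```

apply_moves --rows '[[[0,0,0.025],[0,0,0]],[[0,0,0.045],[0,0,0]],[[0,0,0.058],[0,0,0]],[[0,0,0.061],[0,0,0]],[[0,0,0.061],[0,0,0]]]'

```text
clock: 47.82
tcp_pos: [0.6351, 0.1872, 0.0061]
orientation: [-0.11, -3.139, -0.001]
contact_force: [-6.4, -0.5, 12.1]
grip_width: 0.0177
gripper_force: 81.0
```

apply_moves --rows '[[[0,0,0],[0,0,0]],[[0,0,0],[0,0,0]],[[0,0,0],[0,0,0]],[[0,0,-0.06],[0,0,0]],[[0,0,-0.2],[0,0,0]],[[0.1,0,-0.3],[0,0,0]],[[0.25,0,-0.3],[0,0,0]],[[0.5,0,-0.4],[0,0,0]],[[0.7,0,-0.5],[0,0,0]],[[0.7,0,-0.5],[0,0,0]]]' --jaw -0.35

```text
clock: 49.08
tcp_pos: [0.4581, 0.2005, 0.1318]
orientation: [-0.106, -3.14, -0.005]
contact_force: [0.0, 0.2, -0.1]
grip_width: 0.0275
gripper_force: 0.0
```

Run:
```python
from h import *
survey()
go([case(-.066,-.040,.06),case(-.066,-.040,.042)],down(CY))
```

```text
t [  0.365  -0.298 149.796  19.342  -0.21 ] ctr@z [ 0.3647 -0.2984  0.02  ] case [-0.2236 -0.5259  0.02  ]
t [ 6.47000e-01  1.15000e-01  1.57385e+02  3.59250e+01 -2.28000e-01] ctr@z [0.6407 0.1169 0.03  ] case [ 0.0227 -0.0923  0.03  ]
w [ 4.7600e-01  2.3800e-01  8.9006e+01  1.9448e+01 -6.6000e-02] [293. 194.]
row [-0.383, -0.074, 0.285] [0.0007, 0.0006, 0.0002] mm [-95.8 -18.4  71.1] min rows 2.0
row [-0.383, -0.074, 0.357] [0.0007, 0.0006, 0.0002] mm [-95.7 -18.4  89.1] min rows 3.0
```

```bash
cat >> h.py <<'E'
def tray():
    f=grab_frame("top");n=400
    # rectify tray top plane z=.03 in case frame, 0.5mm/px : cols = y from .1 to -.1, rows = x .09 to -.06
    pts=np.array([(.09,.1),(.09,-.1),(-.06,-.1),(-.06,.1)]);src=np.float32(proj(f,[case(x,y,.03) for x,y in pts]))
    H=cv2.getPerspectiveTransform(src,np.float32([(0,0),(400,0),(400,300),(0,300)]))
    g=cv2.cvtColor(cv2.warpPerspective(f["frame"],H,(400,300)),cv2.COLOR_RGB2GRAY)
    for x in (.06,.02,-.02):
        r=g[int((.09-x)*2000)]>150; e=np.flatnonzero(np.diff(r.astype(int)));print("x",x,"edges y",(.1-e/2000).round(4).tolist())
    for i in range(20,400,20):
        c=np.flatnonzero(g[:,i]>150)
        if len(c)>120: print("y",round(.1-i/2000,3),"x ext",(.09-c.max()/2000).round(4),(.09-c.min()/2000).round(4))
E
python3 -c "
from h import *
tray()"
```

```text
x 0.06 edges y [0.1, 0.093, 0.0895, 0.0825, 0.0775, 0.0625, 0.058, 0.0505, 0.03, 0.0225, 0.0175, 0.0105, -0.0145, -0.021, -0.026, -0.034, -0.084, -0.0915]
x 0.02 edges y [0.088, 0.0875, 0.0825, 0.082, 0.078, 0.057, 0.0565, 0.05, 0.0295, 0.0105, -0.014, -0.033, -0.082, -0.0895, -0.099]
x -0.02 edges y [0.082, 0.074, 0.068, 0.061, 0.0585, 0.0545, 0.03, 0.01, -0.013, -0.0325, -0.082, -0.0915, -0.0945]
y 0.08 x ext -0.0435 0.09
y 0.07 x ext -0.0465 0.09
y 0.06 x ext -0.047 0.09
y 0.02 x ext -0.047 0.09
y 0.01 x ext -0.0395 0.09
y -0.02 x ext -0.048 0.09
y -0.03 x ext -0.0485 0.09
y -0.09 x ext -0.0505 0.085
```

Run:
```python
from h import *
go([case(-.0665,-.044,.06),case(-.0665,-.044,.0375)],down(CY))
```

```text
row [-0.379, -0.088, 0.283] [0.0004, 0.0006, -0.0001] mm [-94.7 -21.9  70.7] min rows 2.0
row [-0.379, -0.088, 0.373] [0.0004, 0.0006, -0.0001] mm [-94.7 -21.9  93.2] min rows 3.0
```

apply_moves --rows '[[[-0.2,-0.05,0.0],[0,0,0]],[[-0.379,-0.088,0.1],[0,0,0]],[[-0.379,-0.088,0.2],[0,0,0]],[[-0.379,-0.088,0.3],[0,0,0]],[[-0.379,-0.088,0.35],[0,0,0]],[[-0.379,-0.088,0.37],[0,0,0]],[[-0.379,-0.088,0.37],[0,0,0]],[[-0.379,-0.088,0.37],[0,0,0]]]' --jaw -1

```text
clock: 50.22
tcp_pos: [0.5545, 0.1711, 0.0381]
orientation: [0.11, 3.138, 0.001]
contact_force: [0.2, 0.3, 0.9]
grip_width: 0.0001
gripper_force: 0.0
```

apply_moves --rows '[[[0,0,0.009],[0,0,0]],[[0,0.035,0.009],[0,0,0]],[[0,0.07,0.009],[0,0,0]],[[0,0.104,0.009],[0,0,0]],[[0,0.104,-0.03],[0,0,0]],[[0,0,-0.03],[0,0,0]],[[0,0,0.009],[0,0,0]],[[0,0.035,0.009],[0,0,0]],[[0,0.07,0.009],[0,0,0]],[[0,0.104,0.009],[0,0,0]]]'

```text
clock: 51.48
tcp_pos: [0.5565, 0.1978, 0.0362]
orientation: [0.11, 3.138, 0.002]
contact_force: [0.3, -0.7, 0.5]
grip_width: -0.0003
gripper_force: 0.0
```

```bash
python3 -c "
from h import *
w=grab_frame('wrist');o=telemetry.get_obs();print(inv(o['tcp_pos']).round(4),o['contact_force'])
for b in bars(w,z=.036,amax=9000,thr=150): print(np.round(b[:5],3),inv([b[0],b[1],0]).round(4),b[5].round())
"
```

```text
[-0.0675 -0.0156  0.0355] [0.70124938 1.09606453 0.01216872]
[ 0.621  0.194 22.713  7.621 -0.071] [-0.0024 -0.0167  0.    ] [256. 321.]
[ 0.599  0.28  37.867 37.591  1.499] [-0.0301  0.068   0.    ] [391. 280.]
[ 0.56   0.178 16.782 12.537  1.335] [-0.0616 -0.0371  0.    ] [223. 240.]
[ 4.7600e-01  2.3500e-01  8.0694e+01  1.7668e+01 -6.7000e-02] [-0.1498  0.0138  0.    ] [313.  85.]
```

apply_moves --rows '[[[0,-0.01,-0.04],[0,0,0]],[[0,-0.1,-0.03],[0,0,0]],[[0,-0.1,0.001],[0,0,0]],[[0,-0.07,0.001],[0,0,0]],[[0,-0.04,0.001],[0,0,0]],[[0,-0.012,-0.03],[0,0,0]],[[0,-0.1,-0.03],[0,0,0]],[[0,-0.1,0.001],[0,0,0]],[[0,-0.07,0.001],[0,0,0]],[[0,-0.04,0.001],[0,0,0]]]'

```text
clock: 52.78
tcp_pos: [0.5551, 0.182, 0.0367]
orientation: [-0.119, -3.137, 0.004]
contact_force: [-10.9, -4.9, 35.8]
grip_width: -0.0002
gripper_force: 18.0
```

apply_moves --rows '[[[0,0.02,0],[0,0,0]],[[0.1,0.03,-0.1],[0,0,0]],[[0.3,0.03,-0.3],[0,0,0]],[[0.5,0.03,-0.4],[0,0,0]],[[0.5,0.03,-0.4],[0,0,0]]]'

```text
clock: 53.4
tcp_pos: [0.4275, 0.2041, 0.1354]
orientation: [-0.105, -3.138, -0.004]
contact_force: [0.9, 0.3, -0.5]
grip_width: 0.0002
gripper_force: 0.0
```

```bash
python3 -c "
from h import *
tray();print(telemetry.get_obs()['clock'])"
```

```text
x 0.06 edges y [0.1, 0.093, 0.0895, 0.0825, 0.0775, 0.0625, 0.058, 0.049, 0.0485, 0.043, 0.0365, 0.0225, 0.017, 0.013, 0.011, -0.001]
x 0.02 edges y [0.0925, 0.089, 0.0125, 0.011, -0.0015, -0.099]
x -0.02 edges y [0.082, 0.0785, 0.0685, 0.063, 0.05, 0.0125, 0.0105, -0.001, -0.094]
y 0.08 x ext -0.0425 0.09
y 0.07 x ext -0.0465 0.09
y 0.06 x ext -0.047 0.09
y 0.05 x ext -0.0475 0.09
y 0.04 x ext -0.047 0.09
y 0.03 x ext -0.0465 0.09
y 0.02 x ext -0.048 0.09
y 0.01 x ext -0.0495 0.09
y 0.0 x ext -0.0505 0.09
53.45
```

Run:
```python
from h import *
go([case(-.0665,-.040,.06),case(-.0665,-.040,.0385)],down(CY))
```

```text
row [-0.511, -0.081, 0.3] [0.0005, -0.0001, 0.0007] mm [-127.7  -20.2   74.9] min rows 3.0
row [-0.511, -0.081, 0.386] [0.0005, -0.0001, 0.0007] mm [-127.7  -20.2   96.4] min rows 3.0
```

apply_moves --rows '[[[-0.24,-0.04,0.0],[0,0,0]],[[-0.45,-0.08,0.1],[0,0,0]],[[-0.511,-0.081,0.25],[0,0,0]],[[-0.511,-0.081,0.34],[0,0,0]],[[-0.511,-0.081,0.38],[0,0,0]],[[-0.511,-0.081,0.39],[0,0,0]],[[-0.511,-0.081,0.393],[0,0,0]],[[-0.511,-0.081,0.397],[0,0,0]],[[-0.511,-0.081,0.397],[0,0,0]]]'

```text
clock: 54.58
tcp_pos: [0.5573, 0.1738, 0.0367]
orientation: [0.11, 3.138, 0.001]
contact_force: [-0.8, -2.2, 4.7]
grip_width: -0.0001
gripper_force: 2.9
```

apply_moves --rows '[[[0,0.01,0],[0,0,0]],[[0,0.02,0],[0,0,0]],[[0,0.03,0],[0,0,0]],[[0,0.04,0],[0,0,0]],[[0,0.05,0],[0,0,0]],[[0,0.06,0],[0,0,0]]]'

```text
clock: 55.32
tcp_pos: [0.5595, 0.1879, 0.0373]
orientation: [0.112, 3.136, 0.0]
contact_force: [-0.1, -6.0, 8.2]
grip_width: 0.0001
gripper_force: 3.8
```

apply_moves --rows '[[[0,0,-0.1],[0,0,0]],[[0.1,0,-0.3],[0,0,0]],[[0.3,-0.2,-0.5],[0,0,0]],[[0.5,-0.4,-0.6],[0,0,0]],[[0.5,-0.6,-0.6],[0,0,0]],[[0.5,-0.6,-0.6],[0,0,0]]]'

```text
clock: 56.08
tcp_pos: [0.4215, 0.0459, 0.1866]
orientation: [0.115, 3.138, 0.006]
contact_force: [0.6, 0.3, 0.1]
grip_width: 0.0
gripper_force: 0.0
```

Run:
```python
from h import *
tray()
f=grab_frame("top")
print(proj(f,[case(.0354,-.12,.078),case(.0354,-.15,.078)]).round(1))
hsv=cv2.cvtColor(f["frame"],cv2.COLOR_RGB2HSV)[:,:,2]
for v in range(148,160,1): print(v,hsv[v,198:230].tolist())
```

```text
x 0.06 edges y [0.1, 0.093, 0.0895, 0.0825, 0.0775, 0.066, 0.054, 0.051, 0.035, 0.0315, 0.0265, 0.0255, 0.015, 0.0145, 0.0095, 0.007, 0.0055, 0.0005]
x 0.02 edges y [0.0925, 0.089, 0.0415, 0.0345, 0.024, 0.0215, 0.0195, 0.0155, 0.014, 0.0095, 0.007, 0.005, 0.0, -0.099]
x -0.02 edges y [0.1, 0.0925, 0.0885, 0.0125, -0.094]
y 0.08 x ext -0.0465 0.073
y 0.07 x ext -0.0465 0.064
y 0.06 x ext -0.0475 0.0655
y 0.05 x ext -0.048 0.058
[[209.6 152.8]
 [220.6 153.4]]
148 [94, 92, 85, 83, 111, 233, 234, 174, 104, 159, 158, 153, 158, 155, 158, 159, 161, 154, 151, 166, 167, 163, 166, 162, 168, 163, 170, 167, 166, 168, 171, 170]
149 [88, 90, 95, 87, 161, 240, 244, 198, 102, 160, 162, 158, 159, 159, 160, 156, 158, 153, 153, 165, 166, 165, 166, 163, 167, 170, 170, 168, 166, 164, 165, 168]
150 [84, 94, 91, 85, 166, 239, 183, 200, 118, 168, 165, 165, 164, 164, 160, 164, 164, 164, 157, 177, 175, 170, 171, 166, 169, 164, 168, 169, 166, 172, 168, 169]
151 [95, 94, 88, 92, 178, 240, 107, 162, 111, 141, 135, 139, 140, 126, 137, 140, 130, 135, 177, 189, 186, 182, 189, 183, 181, 173, 170, 162, 164, 167, 166
[... 507 characters left out ...]
26, 32, 33, 29, 36, 32, 29, 38, 26, 25, 75, 123, 178, 170, 168, 160, 149]
156 [93, 93, 88, 63, 183, 237, 183, 97, 124, 155, 159, 157, 112, 118, 69, 82, 35, 44, 45, 39, 49, 7, 16, 17, 17, 63, 154, 165, 163, 162, 154, 154]
157 [92, 95, 92, 76, 164, 244, 209, 71, 155, 159, 158, 166, 161, 160, 154, 158, 150, 157, 174, 170, 163, 160, 166, 170, 170, 163, 177, 164, 163, 161, 160, 159]
158 [94, 93, 94, 84, 173, 246, 212, 84, 159, 153, 146, 144, 149, 156, 159, 158, 160, 161, 178, 172, 173, 173, 178, 171, 173, 168, 153, 153, 153, 155, 156, 163]
159 [90, 91, 96, 90, 160, 176, 217, 84, 163, 153, 159, 150, 150, 149, 151, 159, 157, 159, 176, 174, 173, 168, 171, 167, 174, 171, 153, 151, 155, 153, 154, 154]
```

Run:
```python
from h import *
print(telemetry.get_obs()["joints"].round(2))
go([case(.0345,-.150,.16),case(.0345,-.150,.056)],down(CY+np.pi/2))
```

```text
[-0.89  0.1   0.68  2.19 -0.09  0.87  1.35]
row [-0.897, 0.109, 0.107] [0.0003, 0.0011, -0.5007] mm [-224.3   27.2   26.8] min rows 9.0
row [-0.897, 0.108, 0.523] [0.0003, 0.0011, -0.5007] mm [-224.1   27.   130.8] min rows 9.0
```

apply_moves --rows '[[[-0.05,0.01,-0.05],[0,0,-0.06]],[[-0.1,0.02,-0.05],[0,0,-0.12]],[[-0.2,0.03,-0.05],[0,0,-0.18]],[[-0.3,0.04,-0.05],[0,0,-0.24]]]' --jaw 0.1

```text
clock: 56.68
tcp_pos: [0.4999, 0.0552, 0.1976]
orientation: [-1.061, 2.956, 0.0]
contact_force: [-0.1, 0.3, 0.2]
grip_width: 0.0468
gripper_force: 0.0
```

Run:
```python
from h import *
print(telemetry.get_obs()["joints"].round(2))
go([case(.0345,-.150,.16),case(.0345,-.150,.056)],down(CY+np.pi/2))
```

```text
[-0.74  0.24  0.59  2.02 -0.17  0.93  2.2 ]
row [-0.467, -0.368, 0.151] [-0.0001, 0.0002, -0.2584] mm [-116.7  -91.9   37.7] min rows 5.0
row [-0.467, -0.368, 0.567] [-0.0001, 0.0002, -0.2584] mm [-116.7  -91.9  141.7] min rows 5.0
```

apply_moves --rows '[[[-0.1,-0.08,0.0],[0,0,-0.05]],[[-0.2,-0.17,0.02],[0,0,-0.1]],[[-0.3,-0.25,0.05],[0,0,-0.15]],[[-0.4,-0.32,0.1],[0,0,-0.19]],[[-0.467,-0.368,0.15],[0,0,-0.19]],[[-0.467,-0.368,0.15],[0,0,-0.19]],[[-0.467,-0.368,0.15],[0,0,-0.19]]]'

```text
clock: 57.55
tcp_pos: [0.6465, 0.0556, 0.16]
orientation: [1.873, -2.521, -0.001]
contact_force: [1.2, 0.8, 1.9]
grip_width: 0.047
gripper_force: 0.0
```

Run:
```python
from h import *
o=telemetry.get_obs();print(o["joints"].round(2),inv(o["tcp_pos"]).round(4))
w=grab_frame("wrist");r=R.from_rotvec(o["orientation"])
hsv=cv2.cvtColor(w["frame"],cv2.COLOR_RGB2HSV)
# predicted knob pixels
P=[case(.0354,y,.078) for y in (-.115,-.14,-.158)];print(proj(w,P).round(1))
cv2.imwrite("pics/k1.png",w["frame"][:,:,::-1])
go([case(.0345,-.150,.056)],None)
```

```text
[-0.49  0.52  0.43  1.7  -0.25  0.97  2.88] [ 0.0328 -0.1529  0.16  ]
[[262.9 230.3]
 [257.  205.8]
 [252.5 187.3]]
row [-0.014, -0.004, 0.418] [0.0, 0.0, 0.0] mm [ -3.5  -1.  104.5] min rows 2.0
```

View pics/k1.png

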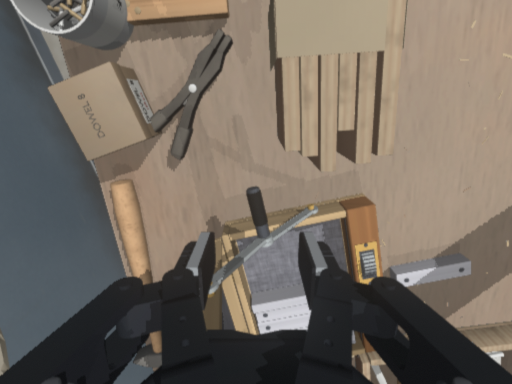

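apply_moves --rows '[[[-0.01,-0.004,0.12],[0,0,0]],[[-0.01,-0.004,0.24],[0,0,0]],[[-0.01,-0.004,0.34],[0,0,0]],[[-0.01,-0.004,0.4],[0,0,0]],[[-0.01,-0.004,0.418],[0,0,0]],[[-0.01,-0.004,0.418],[0,0,0]]]'

```text
clock: 58.35
tcp_pos: [0.6488, 0.0567, 0.0567]
orientation: [-1.872, 2.522, -0.001]
contact_force: [0.6, 0.5, 0.6]
grip_width: 0.047
gripper_force: 0.0
```

apply_moves --rows '[[[0,0,0],[0,0,0]],[[0,0,0],[0,0,0]],[[0,0,0],[0,0,0]],[[0,0,0],[0,0,0]],[[0,0,0],[0,0,0]]]' --jaw -1 --newtons 50

```text
clock: 58.98
tcp_pos: [0.6489, 0.0568, 0.0569]
orientation: [-1.873, 2.521, -0.001]
contact_force: [-2.0, 0.9, 6.2]
grip_width: 0.011
gripper_force: 47.7
```

Run:
```python
from h import *
o=telemetry.get_obs();c=inv(o["tcp_pos"]);print(c.round(4))
r=R.from_rotvec(o["orientation"])
for a in (48,53,58,63,68,73,76):
    d=np.array([.073*(np.cos(np.radians(a))-np.cos(np.radians(43))),0,.073*(np.sin(np.radians(a))-np.sin(np.radians(43)))])
    t=r.inv().apply(R.from_euler("z",CY).apply(d))/.25;print(a,t.round(3).tolist())
```

```text
[ 0.0351 -0.1516  0.0569]
48 [0.004, 0.018, -0.018]
53 [0.008, 0.037, -0.034]
58 [0.013, 0.057, -0.049]
63 [0.018, 0.079, -0.061]
68 [0.023, 0.102, -0.072]
73 [0.028, 0.125, -0.08]
76 [0.032, 0.139, -0.084]
```

apply_moves --rows '[[[0.004,0.018,-0.018],[0,0,0]],[[0.008,0.037,-0.034],[0,0,0]],[[0.013,0.057,-0.049],[0,0,0]],[[0.018,0.079,-0.061],[0,0,0]],[[0.018,0.079,-0.061],[0,0,0]]]'

```text
clock: 59.6
tcp_pos: [0.6285, 0.0568, 0.0721]
orientation: [-1.87, 2.524, -0.002]
contact_force: [1.5, -3.8, 4.1]
grip_width: 0.0107
gripper_force: 47.1
```

apply_moves --rows '[[[0.005,0.023,-0.011],[0,0,0]],[[0.01,0.046,-0.019],[0,0,0]],[[0.014,0.06,-0.023],[0,0,0]],[[0.014,0.06,-0.023],[0,0,0]]]'

```text
clock: 60.1
tcp_pos: [0.6132, 0.0557, 0.0776]
orientation: [1.868, -2.525, 0.005]
contact_force: [3.1, -7.9, 2.7]
grip_width: 0.0104
gripper_force: 46.4
```

apply_moves --rows '[[[0,0,0],[0,0,0]],[[0,0,0],[0,0,0]],[[0,0,0],[0,0,0]],[[0,0,-0.1],[0,0,0]],[[0.05,0.05,-0.3],[0,0,0]],[[0.1,0.1,-0.55],[0,0,0]],[[0.1,0.1,-0.8],[0,0,0]],[[0.1,0.1,-1],[0,0,0]],[[0.1,0.1,-1],[0,0,0]]]' --jaw 0

```text
clock: 61.22
tcp_pos: [0.5838, 0.0427, 0.3317]
orientation: [-1.868, 2.516, -0.004]
contact_force: [-0.1, -0.4, -0.4]
grip_width: 0.0426
gripper_force: 0.0
```

Run:
```python
from h import *
f=grab_frame("top");hsv=cv2.cvtColor(f["frame"],cv2.COLOR_RGB2HSV)
# dark rubber knob pixels near
m=(hsv[140:185,200:235,2]<60);v,u=np.nonzero(m);print(u.size,(u.min()+200,u.max()+200,v.min()+140,v.max()+140) if u.size else 0)
for a in (43,60,76): print(a,proj(f,case(-.018+.073*np.cos(np.radians(a)),-.145,.028+.073*np.sin(np.radians(a)))).round(1))
def lidpts(th):
    a=np.radians(83)-th;d=np.array([-np.cos(a),0,np.sin(a)]);n=np.array([np.sin(a),0,np.cos(a)])
    return [case(*(np.array([.084,y,.041])+.168*d+h*n)) for y in(-.1,.1) for h in (0,.022)]
for th in (0,.14,.2): print(th,proj(f,lidpts(th)).round(1).tolist())
for u in (140,185): print(u,[(v,f["frame"][v,u].tolist()) for v in range(112,150,2)])
```

```text
1 (np.int64(231), np.int64(231), np.int64(144), np.int64(144))
43 [[218.8 153.3]]
60 [[218.1 158.6]]
76 [[217.5 165. ]]
0 [[198.2, 130.8], [198.7, 121.8], [116.2, 125.9], [116.7, 116.9]]
0.14 [[197.7, 140.5], [198.1, 131.4], [115.8, 135.6], [116.0, 126.6]]
0.2 [[197.5, 144.6], [197.9, 135.6], [115.8, 139.8], [115.8, 130.7]]
140 [(112, [121, 103, 91]), (114, [121, 101, 88]), (116, [114, 97, 84]), (118, [115, 97, 83]), (120, [113, 98, 84]), (122, [117, 103, 88]), (124, [116, 101, 87]), (126, [120, 101, 90]), (128, [92, 76, 55]), (130, [62, 52, 38]), (132, [230, 196, 148]), (134, [227, 198, 149]), (136, [220, 188, 141]), (138, [198, 164, 121]), (140, [199, 194, 195]), (142, [196, 194, 196]), (144, [218, 210, 215]), (146, [216, 212, 215]), (148, [220, 216, 218])]
185 [(112, [140, 134, 125]), (114, [139, 133, 127]), (116, [141, 135, 128]), (118, [144, 137, 128]), (120, [144, 137, 128]), (122, [141, 134, 126]), (124, [138, 133, 124]), (126, [139, 132, 124]), (128, [140, 134, 124]), (130, [145, 137, 130]), (132, [138, 133, 124]), (134, [138, 133, 123]), (136, [145, 138, 128]), (138, [143, 134, 128]), (140, [143, 140, 132]), (142, [151, 142, 132]), (144, [159, 152, 142]), (146, [161, 153, 144]), (148, [165, 158, 150])]
```

```bash
cat >> h.py <<'E'
def lidtcp(th,s=.14,press=0.):
    a=np.radians(83)-th;d=np.array([-np.cos(a),0,np.sin(a)]);n=np.array([np.sin(a),0,np.cos(a)])
    p=np.array([.084,0,.041])+s*d+(.022-press)*n
    return case(p[0]+.011,0,p[2]-.0115)
E
python3 - <<'E'
from h import *
go([case(.07,-.05,.33),case(.110,0,.30)],down(CY))
E
```

```text
row [-0.558, -0.285, -0.003] [-0.0002, 0.0012, 0.4289] mm [-139.4  -71.2   -0.7] min rows 8.0
row [-0.788, -0.396, 0.118] [-0.0002, 0.0012, 0.4289] mm [-197.   -99.    29.5] min rows 8.0
```

apply_moves --rows '[[[-0.08,-0.05,0],[0,0,0.055]],[[-0.16,-0.1,0],[0,0,0.11]],[[-0.26,-0.15,0],[0,0,0.165]],[[-0.36,-0.2,0],[0,0,0.22]],[[-0.46,-0.25,0],[0,0,0.275]],[[-0.56,-0.3,0],[0,0,0.33]],[[-0.68,-0.35,0],[0,0,0.385]],[[-0.788,-0.396,0.05],[0,0,0.429]],[[-0.788,-0.396,0.118],[0,0,0.429]],[[-0.788,-0.396,0.118],[0,0,0.429]]]' --jaw -1

```text
clock: 62.52
tcp_pos: [0.7317, 0.2014, 0.2937]
orientation: [-0.11, -3.134, 0.004]
contact_force: [0.3, -0.0, 0.5]
grip_width: 0.0002
gripper_force: 0.0
```

Run:
```python
from h import *
o=telemetry.get_obs();print(o["joints"].round(2),inv(o["tcp_pos"]).round(4))
f=grab_frame("top")
for a in (43,60,76,85): print(a,proj(f,case(-.018+.073*np.cos(np.radians(a)),-.145,.028+.073*np.sin(np.radians(a)))).round(1))
for u in (214,218): print([(v,int(f["frame"][v,u].max())) for v in range(144,178,1)])
go([case(.110,0,.170),lidtcp(.14),lidtcp(.17),lidtcp(.3,press=.002)],down(CY))
```

```text
[-0.72  0.66  0.67  1.25 -0.4   1.37  1.42] [ 0.1076 -0.0016  0.2937]
43 [[218.8 153.3]]
60 [[218.1 158.6]]
76 [[217.5 165. ]]
85 [[217.2 169.1]]
[(144, 149), (145, 149), (146, 154), (147, 152), (148, 152), (149, 150), (150, 153), (151, 151), (152, 156), (153, 151), (154, 152), (155, 149), (156, 156), (157, 151), (158, 155), (159, 151), (160, 154), (161, 153), (162, 167), (163, 79), (164, 28), (165, 35), (166, 38), (167, 24), (168, 114), (169, 158), (170, 158), (171, 145), (172, 152), (173, 153), (174, 157), (175, 150), (176, 153), (177, 151)]
[(144, 151), (145, 155), (146, 155), (147, 149), (148, 150), (149, 150), (150, 151), (151, 155), (152, 155), (153, 147), (154, 162), (155, 164), (156, 161), (157, 161), (158, 168), (159, 166), (160, 165), (161, 161), (162, 174), (163, 105), (164, 39), (165, 30), (166, 38), (167, 28), (168, 77), (169, 161), (170, 167), (171, 164), (172, 165), (173, 155), (174, 150), (175, 154), (176, 153), (177, 166)]
row [-0.008, 0.009, 0.503] [-0.0005, -0.001, -0.0004] mm [ -2.    2.2 125.7] min rows 3.0
row [0.112, 0.009, 0.502] [-0.0005, -0.001, -0.0004] mm [ 28.    2.2 125.4] min rows 3.0
row [0.129, 0.009, 0.504] [-0.0005, -0.001, -0.0004] mm [ 32.2   2.2 125.9] min rows 3.0
row [0.208, 0.009, 0.522] [-0.0005, -0.001, -0.0004] mm [ 52.1   2.1 130.5] min rows 3.0
```

apply_moves --rows '[[[-0.008,0.008,0.15],[0,0,0]],[[-0.008,0.008,0.3],[0,0,0]],[[-0.008,0.008,0.42],[0,0,0]],[[-0.008,0.008,0.5],[0,0,0]],[[0.05,0.008,0.503],[0,0,0]],[[0.1,0.008,0.503],[0,0,0]],[[0.13,0.008,0.503],[0,0,0]],[[0.14,0.008,0.506],[0,0,0]],[[0.14,0.008,0.506],[0,0,0]]]'

```text
clock: 63.7
tcp_pos: [0.6994, 0.2068, 0.1719]
orientation: [0.111, 3.138, 0.001]
contact_force: [1.4, -0.1, 1.7]
grip_width: -0.0001
gripper_force: 0.9
```

Run:
```python
from h import *
o=telemetry.get_obs();print(inv(o["tcp_pos"]).round(4))
go([lidtcp(t,press=.003) for t in (.2,.3,.4,.5,.6,.7,.8)],down(CY))
```

```text
[0.075  0.0015 0.1719]
row [0.025, -0.006, 0.014] [0.0002, 0.0006, -0.0003] mm [ 6.3 -1.5  3.5] min rows 1.0
row [0.08, -0.006, 0.027] [0.0002, 0.0006, -0.0003] mm [20.1 -1.5  6.8] min rows 1.0
row [0.134, -0.006, 0.046] [0.0002, 0.0006, -0.0003] mm [33.4 -1.5 11.5] min rows 1.0
row [0.185, -0.006, 0.07] [0.0002, 0.0006, -0.0003] mm [46.2 -1.6 17.4] min rows 1.0
row [0.233, -0.006, 0.099] [0.0002, 0.0006, -0.0003] mm [58.3 -1.6 24.7] min rows 2.0
row [0.279, -0.006, 0.132] [0.0002, 0.0006, -0.0003] mm [69.7 -1.6 33. ] min rows 2.0
row [0.321, -0.006, 0.17] [0.0002, 0.0006, -0.0003] mm [80.2 -1.6 42.5] min rows 2.0
```

apply_moves --rows '[[[0.025,0,0.014],[0,0,0]],[[0.08,0,0.027],[0,0,0]],[[0.134,0,0.046],[0,0,0]],[[0.185,0,0.07],[0,0,0]],[[0.233,0,0.099],[0,0,0]],[[0.279,0,0.132],[0,0,0]],[[0.321,0,0.17],[0,0,0]],[[0.321,0,0.17],[0,0,0]]]'

```text
clock: 64.7
tcp_pos: [0.6169, 0.2127, 0.1272]
orientation: [-0.11, -3.137, 0.001]
contact_force: [0.3, -0.9, 0.5]
grip_width: -0.0002
gripper_force: 0.0
```

Run:
```python
from h import *
o=telemetry.get_obs();print(inv(o["tcp_pos"]).round(4))
go([lidtcp(t,press=.003) for t in (.9,1.,1.1,1.2,1.3,1.35,1.4,1.45)],down(CY))
```

```text
[-0.0077  0.0017  0.1272]
row [0.027, -0.007, 0.034] [-0.0002, -0.0009, -0.0001] mm [ 6.8 -1.7  8.5] min rows 1.0
row [0.06, -0.007, 0.08] [-0.0002, -0.0009, -0.0001] mm [15.1 -1.7 19.9] min rows 1.0
row [0.089, -0.007, 0.129] [-0.0002, -0.0009, -0.0001] mm [22.3 -1.7 32.1] min rows 1.0
row [0.113, -0.007, 0.18] [-0.0002, -0.0009, -0.0001] mm [28.1 -1.7 45. ] min rows 1.0
row [0.131, -0.007, 0.233] [-0.0002, -0.0009, -0.0001] mm [32.7 -1.7 58.3] min rows 2.0
row [0.138, -0.007, 0.261] [-0.0002, -0.0009, -0.0001] mm [34.5 -1.7 65.1] min rows 2.0
row [0.144, -0.007, 0.288] [-0.0002, -0.0009, -0.0001] mm [36.  -1.7 72.1] min rows 2.0
row [0.148, -0.007, 0.316] [-0.0002, -0.0009, -0.0001] mm [37.1 -1.7 79. ] min rows 2.0
```

apply_moves --rows '[[[0.027,0,0.034],[0,0,0]],[[0.06,0,0.08],[0,0,0]],[[0.089,0,0.129],[0,0,0]],[[0.113,0,0.18],[0,0,0]],[[0.131,0,0.233],[0,0,0]],[[0.138,0,0.261],[0,0,0]],[[0.144,0,0.288],[0,0,0]],[[0.144,0,0.288],[0,0,0]]]'

```text
clock: 65.7
tcp_pos: [0.5827, 0.2148, 0.0561]
orientation: [-0.112, -3.139, 0.0]
contact_force: [0.3, -0.0, 0.3]
grip_width: -0.0001
gripper_force: 0.0
```

apply_moves --rows '[[[0,0,0.01],[0,0,0]],[[0,0,0.02],[0,0,0]],[[0,0,0.024],[0,0,0]],[[0,0,0.024],[0,0,0]],[[0,0,0.024],[0,0,0]]]'

```text
clock: 66.32
tcp_pos: [0.5833, 0.215, 0.0523]
orientation: [0.112, 3.139, 0.002]
contact_force: [-4.3, -1.3, 15.4]
grip_width: 0.0001
gripper_force: 7.4
```

Run:
```python
from h import *
o=telemetry.get_obs();print(inv(o["tcp_pos"]).round(4))
f=grab_frame("top")
def lp(th):
    a=np.radians(83)-th;d=np.array([-np.cos(a),0,np.sin(a)]);n=np.array([np.sin(a),0,np.cos(a)])
    return [case(*(np.array([.084,y,.041])+.168*d+.022*n)) for y in(-.1,.1)]
for th in (1.3,1.45): print(th,proj(f,lp(th)).round(1).tolist(),proj(f,[case(.084,y,.063) for y in (-.1,.1)]).round(1).tolist())
for a in (120,140,152): print(a,proj(f,case(-.018+.073*np.cos(np.radians(a)),-.145,.028+.073*np.sin(np.radians(a)))).round(1))
for u in (213,217): print([(v,int(f["frame"][v,u].max())) for v in range(160,205,1)])
print([(v,f["frame"][v,140].tolist()) for v in range(176,204,2)])
```

```text
[-0.0414  0.0016  0.0523]
1.3 [[199.0, 193.7], [124.1, 189.3]] [[204.0, 136.1], [131.7, 131.8]]
1.45 [[199.8, 196.5], [126.4, 192.2]] [[204.0, 136.1], [131.7, 131.8]]
120 [[216.3 185.5]]
140 [[216.2 193.3]]
152 [[216.3 196.9]]
[(160, 153), (161, 154), (162, 156), (163, 153), (164, 159), (165, 153), (166, 150), (167, 153), (168, 157), (169, 156), (170, 157), (171, 154), (172, 152), (173, 156), (174, 159), (175, 157), (176, 152), (177, 151), (178, 162), (179, 161), (180, 160), (181, 157), (182, 161), (183, 159), (184, 164), (185, 162), (186, 158), (187, 160), (188, 154), (189, 161), (190, 154), (191, 158), (192, 159), (193, 164), (194, 172), (195, 109), (196, 36), (197, 36), (198, 38), (199, 22), (200, 134), (201, 173), (202, 167), (203, 171), (204, 174)]
[(160, 159), (161, 150), (162, 154), (163, 154), (164, 160), (165, 153), (166, 151), (167, 149), (168, 154), (169, 159), (170, 154), (171, 153), (172, 153), (173, 156), (174, 152), (175, 160), (176, 158), (177, 156), (178, 155), (179, 155), (180, 160), (181, 156), (182, 156), (183, 159), (184, 159), (185, 155), (186, 158), (187, 159), (188, 150), (189, 162), (190, 160), (191, 160), (192, 155), (193, 163), (194, 169), (195, 141), (196, 50), (197, 17), (198, 41), (199, 26), (200, 79), (201, 174), (202, 171), (203, 166), (204, 170)]
[(176, [101, 95, 89]), (178, [96, 91, 83]), (180, [98, 94, 87]), (182, [100, 95, 90]), (184, [99, 98, 87]), (186, [98, 91, 86]), (188, [96, 89, 85]), (190, [99, 94, 87]), (192, [95, 88, 84]), (194, [97, 91, 85]), (196, [97, 91, 85]), (198, [95, 92, 84]), (200, [92, 85, 79]), (202, [96, 90, 87])]
```

apply_moves --rows '[[[0,0,0.004],[0,0,0]],[[0,0,0.004],[0,0,0]],[[0,0,-0.05],[0,0,0]],[[0,0,-0.2],[0,0,0]],[[0.2,0,-0.5],[0,0,0]],[[0.4,0,-0.7],[0,0,0]],[[0.4,0,-0.7],[0,0,0]]]'

```text
clock: 67.25
tcp_pos: [0.4822, 0.2223, 0.2276]
orientation: [0.111, 3.139, 0.003]
contact_force: [-1.1, 0.8, 0.3]
grip_width: 0.0001
gripper_force: 0.0
```

Run:
```python
from h import *
survey()
f=grab_frame("top")
for u in (213,217): print([(v,int(f["frame"][v,u].max())) for v in range(192,203,1)])
from bench import job
print(job.hand_in())
```

```text
t [  0.365  -0.298 148.708  18.972  -0.21 ] ctr@z [ 0.3647 -0.2985  0.02  ] case [-0.2236 -0.5259  0.02  ]
w [ 4.7500e-01  2.3700e-01  9.0765e+01  1.9751e+01 -5.2000e-02] [266. 156.]
[(192, 160), (193, 159), (194, 165), (195, 103), (196, 38), (197, 33), (198, 33), (199, 12), (200, 127), (201, 166), (202, 168)]
[(192, 155), (193, 154), (194, 162), (195, 135), (196, 43), (197, 23), (198, 34), (199, 29), (200, 82), (201, 176), (202, 167)]
the job is handed in; nothing more can be done
None
```

The job is handed in at about 67 s, with no verdict returned: by my measurements all four 120 mm bars are clamped side by side in the tray, the short bar lies on the bench, the long one is untouched, and the stay is unlocked with the lid fully shut.

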